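Return tissue blocks to the double-door block cabinet

TASK

The tissue blocks lying on the bench have to go back into the block cabinet. Pull up the flush bolt while the left-hand leaf is still shut, open both leaves wide (a little past square to the front) and slide the tray all the way out; then press every block flush into a recess of its own, in any order, and slide the tray fully home again, leaving both leaves wide open so that the blocks can air. Leave the other things on the bench where they are.

Things in the scene. Friction and masses are not known exactly. Their poses are not given: they have to be found in the camera images.
- cab: Bench-top block cabinet, ivory with two blue leaves, 294 mm wide, 235 deep, 138 high, fixed to the bench, front to the robot, turned up to 0.1 rad. Origin on the bench under the middle of the front opening; x points into the cabinet (away from the robot), y to the robot's left, z up. The roof (top at 138 mm) begins 105 mm behind the front opening; before that it is open above.
- right_leaf (a joint): Opening angle of the right-hand (active) leaf, rad: 0 shut, 1.7 the stop; it swings out towards the robot about its upright hinge at its right side, and stays where it is left (light friction, about 0.06 N m). It starts shut or a little ajar.
- right_leaf_hinge (a point): On the right-hand leaf's hinge axis, 136 mm above the bench (the leaf's top edge); x = -9 mm, y = -145 mm in the cabinet's frame. The shut leaf runs from it 143 mm to the left (cabinet +y). Its frame is parallel to the cabinet's when shut and turns with the leaf. Leaf 18 mm thick, from 16 to 136 mm above the bench.
- right_leaf_handle (a point): Upper end of the upright round steel bar handle on the front of the right-hand leaf: bar 11 mm thick, from 56 to 133 mm above the bench (the point is at 128 mm), 44 mm in front of the leaf's middle plane (29 mm of free gap to the leaf's face), 110 mm from the hinge axis. Pinch it from above.
- left_leaf (a joint): Opening angle of the left-hand (passive) leaf, rad: 0 shut, 1.7 the stop; swings out towards the robot about its upright hinge at its left side, stays where it is left. It has no handle: pull it by the bolt's knob or by its free edge. It cannot open while its flush bolt is in the sill.
- left_leaf_hinge (a point): On the left-hand leaf's hinge axis, 136 mm above the bench; x = -9 mm, y = +145 mm in the cabinet's frame. The shut leaf runs 143 mm to the right (cabinet -y); 18 mm thick, from 16 to 136 mm above the bench. Its frame is parallel to the cabinet's when shut and turns with the leaf.
- bolt (a joint): Lift of the flush bolt of the left-hand leaf, m: 0 shot down into the sill, 0.024 fully up (stop). It is free of the sill from about 0.014. Sliding friction about 3 N keeps it where it is left.
- bolt_knob (a point): Middle of the flush bolt's brass knob: an upright cylinder 16 mm in diameter, 26 mm tall, above the top edge of the left-hand leaf (from 142 to 168 mm above the bench when shot), over the leaf's middle plane, 113 mm from its hinge axis; the rod below it runs down inside the leaf. Moves with bolt and leaf. Pinch it from above, pull up to withdraw.
- tray (a joint): How far the sliding grey tray is pulled out, m: 0 fully home inside the cabinet, 0.15 fully out (stop); it slides towards the robot along the cabinet's -x, with 1.5 N friction. The shut leaves bar its way, and leaves open less than about 1.4 rad touch it.
- tray_handle (a point): Middle of the tray's black bar handle: round bar 12 mm thick, 80 mm long along the cabinet's y, 100 mm above the bench, on two posts at its ends over the tray's flat top (60 mm above the bench). With the tray home it lies 50 mm behind the front opening, in front of the roof's edge; pinch it from above.
- recess0 (a point): Recess 0 of a row of four across the tray (0 rightmost, 51 mm apart), 80 mm behind the tray's handle: centre of its mouth, 60 mm above the bench; frame as the cabinet's. 46 mm in x, 34 in y, 14 deep: a block fits with 3 mm play all round, flush with the tray's top. Sprung balls in its long walls hold a laid block about 7 mm proud; 3 to 8 N on its middle snaps it down to the floor.
- recess1 (a point): Recess 1 of a row of four across the tray (0 rightmost, 51 mm apart), 80 mm behind the tray's handle: centre of its mouth, 60 mm above the bench; frame as the cabinet's. 46 mm in x, 34 in y, 14 deep: a block fits with 3 mm play all round, flush with the tray's top. Sprung balls in its long walls hold a laid block about 7 mm proud; 3 to 8 N on its middle snaps it down to the floor.
- recess2 (a point): Recess 2 of a row of four across the tray (0 rightmost, 51 mm apart), 80 mm behind the tray's handle: centre of its mouth, 60 mm above the bench; frame as the cabinet's. 46 mm in x, 34 in y, 14 deep: a block fits with 3 mm play all round, flush with the tray's top. Sprung balls in its long walls hold a laid block about 7 mm proud; 3 to 8 N on its middle snaps it down to the floor.
- recess3 (a point): Recess 3 of a row of four across the tray (0 rightmost, 51 mm apart), 80 mm behind the tray's handle: centre of its mouth, 60 mm above the bench; frame as the cabinet's. 46 mm in x, 34 in y, 14 deep: a block fits with 3 mm play all round, flush with the tray's top. Sprung balls in its long walls hold a laid block about 7 mm proud; 3 to 8 N on its middle snaps it down to the floor.
- block0: Tissue block 0, one of up to four: a flat yellow plastic block 40 x 28 x 14 mm (its own x, y, z) with pale wax and purple spots on both broad faces, about 30 g; origin at its centre. Either broad face may be up. At the start it lies flat on the bench, left or right of the cabinet; may be absent (then not in the scene).
- block1: Tissue block 1, one of up to four: a flat green plastic block 40 x 28 x 14 mm (its own x, y, z) with pale wax and purple spots on both broad faces, about 30 g; origin at its centre. Either broad face may be up. At the start it lies flat on the bench, left or right of the cabinet; may be absent (then not in the scene).
- block2: Tissue block 2, one of up to four: a flat orange plastic block 40 x 28 x 14 mm (its own x, y, z) with pale wax and purple spots on both broad faces, about 30 g; origin at its centre. Either broad face may be up. At the start it lies flat on the bench, left or right of the cabinet; may be absent (then not in the scene).
- block3: Tissue block 3, one of up to four: a flat blue plastic block 40 x 28 x 14 mm (its own x, y, z) with pale wax and purple spots on both broad faces, about 30 g; origin at its centre. Either broad face may be up. At the start it lies flat on the bench, left or right of the cabinet; may be absent (then not in the scene).
- jar: Bystander, not to be disturbed: clear specimen jar with orange lid, 48 mm wide, 55 mm high; origin at the centre of its underside.
- dish: Bystander, not to be disturbed: glass dish, 50 mm wide, 13 mm high; origin at the centre of its underside.
- mailer: Bystander, not to be disturbed: white slide mailer 80 x 34 x 12 mm; origin at the centre of its underside.
- mouse: Bystander, not to be disturbed: black computer mouse 100 x 58 x 24 mm; origin at the centre of its underside.
- pot: Bystander, not to be disturbed: small yellow open pot, 60 mm wide, 60 mm high; origin at the centre of its underside.
Not all that is in view belongs to the job. What is shaped like the block2 but turquoise is not meant.

How it is judged:
By the outcome, as a careful person would: the job done as asked, in the order asked, and still so for the second after the job is handed in, with the robot touching nothing.
Of block0, block1, block2, block3 only 3 to 4 are there at a start; the rules pass over those that are not, and their reading is None.
At some moment in a run one of block0, block1, block2, block3 may be knocked a few centimetres aside while the robot is not near it.
Once in a run the grip may slacken for a moment while it holds something.
It also fails if it takes over 210 s, if anything falls off the work surface, if the arm or the gripper's body presses on something with over 40 N, if the wrist force passes 120 N, or if a joint passes its speed limit or range.

ROBOT

A 7-joint arm with a two-finger parallel gripper is mounted at the origin on the work surface. World frame = base frame: x ahead of the robot, y to its left, z up, the work surface at z = 0. Lengths are in m, angles in rad, forces in N, time in s.
With the tool pointing down it reaches from about 0.4 to 0.875 m from the base axis. Payload 19.3 kg.
Tool frame: the origin (TCP) lies midway between the tips of the shut fingers; the grasp point (between the pads) lies 19 mm behind it (bot.pinch_z is the distance from the TCP to the grasp point, in m); z points along the fingers, y is the direction in which the jaws open and shut (so a half turn about z gives the same grasp; the last joint's range is limited). The gripper opens to 85 mm and grips with 20 to 120 N. Pads are 22 mm wide; open, the fingers measure 114 mm over their backs; the gripper's body (76 mm by 85 mm) begins 54 mm behind the grasp point. The pads swing forward as they close: fully open they stand 13 mm farther back than shut.
Start: joints at [-1.359, 0.521, -0.036, 1.599, 0.021, 1.021, -0.113], TCP at [0.174, 0.6, 0.209] pointing down, gripper open.
Joint ranges: [-2.91, 2.91], [-0.3, 2.13], [-1.5, 1.42], [0.17, 2.43], [-1.26, 4.41], [0.16, 1.93], [-2.52, 2.52]. Speed limits (rad/s): [1.89, 1.89, 2.39, 2.39, 3.01, 3.01, 3.01].

INTERFACE

Orientations are given as [roll, pitch, yaw] about the fixed x, y, z axes, in that order (R = Rz(yaw) Ry(pitch) Rx(roll)).
In Python, from workcell import bot gives the robot as it stands. The module is installed in compiled form; this text tells all that it offers.
- The arm moves only by the tool move_arm, never from a script. Its argument "moves" is text: rows parted by semicolons, each of 4 numbers parted by spaces: the shift along the tool's x, y, z in mm, then the turn about the tool's z in rad. In form: dx dy dz yaw; .... A call has exactly 10 rows; each row is the pose to reach, as a shift and turn from the pose commanded when the call began, along the tool's axes at that moment; what a row does not reach only later rows make up. A row lasts 1/12 s, in which the tool goes at most 41.7 mm and 7.16 degrees, less where a joint would pass 70% of its speed; a pose out of reach is approached as far as the arm can. A call with a gripper value outside its range is refused whole. "grip" is the opening, from 0 (shut) to 1 (fully open), set as the call begins (left out, the last holds). The fingers move at their own pace and stop on an object; "grip_force" is the grip in N (left out, the last holds). Time passes only in rows, so rows that repeat a pose let the fingers close, or fill a call up. It gives the time, the measured TCP pose, the force and the opening at its end, in the units of the state.
- bot.observe(): the state, without advancing time (a new reading comes with each control period).
- bot.grab_frame(name): name is "scene" or "top" or "wrist"; returns a dict with "frame" (420x560x3 uint8, red, green, blue), "z_map" (420x560 float32, m along the optical axis (not along the pixel's ray), 0 where there is no reading), "K" (3x3 intrinsics, pixels), "eye" and "attitude" of the camera in the world. Camera axes: x right, y up, looking along -z (the intrinsics and any distortion apply to the point x, -y, -z); pixel columns grow to the right and rows downward; lengths in m; the calibration is good to about 2 mm. The wrist camera is an equidistant fisheye: a pixel r from the principal point sees the ray r / f radians off the axis. A picture is of the moment at which its call begins.
- bot.job_done(): hands the job in, once; it reports no verdict.
Trained networks look in a picture, given as the dict that the camera call returned (one of the last four; its "shot" number tells which), for a name from the list of things; names that differ only in an ending like _2 or _b are one class to them, and where a whole thing is asked for, a point or a joint stands for the part that bears it (a point fixed in the world has none). Each returns a list of dicts, best first, with "conf" (0 to 1); they miss things now and then, are a little off and sometimes report something else, mostly with a low value. They report only what shows in the picture. A call takes as long as a camera call. They do not tell look-alikes from the thing itself.
- bot.search_frame(picture, label): "at" ([column, row] in pixels, amid what is visible of it).
- bot.pinpoint(picture, label): "at" ([column, row] in pixels: a listed point, or the origin of a listed thing).
The state is a dict: "clock": time; "qpos": joint angles; "qd": joint speeds; "joint_efforts": joint torques, N m; "position": TCP position; "tool_rot": TCP orientation; "force": force on the tool from outside, world axes, zero at the start; "moment": the same for the moment, N m; "grip_width": finger opening in m.
Only numpy, scipy, OpenCV 4.12 (cv2) and the standard library are available. Lean on these libraries where they do the work, as an engineer would, in place of code of your own. Each camera call takes 0.05 s, during which the arm holds its last target. There are 200 camera calls.

## Working session

There is one attempt and no reset: what is moved stays moved. The work goes in short steps, Python scripts to look and compute and a tool call to move; the robot and the scene stay as the last step left them, time stands still between calls to the robot, and variables do not carry over. Pictures are saved under pics/ and viewed, about 12 in all and at most 16, crops included, and the job is handed in when it is done.

Besides the shell and the picture viewer there is one more tool, called after "Call:" as name(argument=value, ...) on one line, values as JSON. move_arm: Moves the arm, as the interface text tells. Its arguments: {"type":"object","properties":{"moves":{"type":"string"},"grip":{"type":"number"},"grip_force":{"type":"number"}},"required":["moves"]}

```bash
mkdir -p pics; ls; cat > h.py <<'E'
import numpy as np, cv2
from scipy.spatial.transform import Rotation as R
from workcell import bot
def rot(a):
    a=np.array(a,float)
    return a if a.shape==(3,3) else (R.from_euler('xyz',a).as_matrix() if a.size==3 else R.from_quat(a).as_matrix())
def save(p,n,crop=None,s=1):
    f=p['frame'][:,:,::-1]
    if crop: f=f[crop[1]:crop[3],crop[0]:crop[2]]
    cv2.imwrite('pics/'+n,cv2.resize(f,None,fx=s,fy=s,interpolation=cv2.INTER_CUBIC))
def ray(p,uv,fish=False):
    K=np.array(p['K']);x=(uv[0]-K[0,2])/K[0,0];y=(uv[1]-K[1,2])/K[1,1]
    if fish:
        r=np.hypot(x,y);k=np.tan(r)/r if r>1e-9 else 1;x*=k;y*=k
    return rot(p['attitude'])@np.array([x,-y,-1.])
def at_z(p,uv,z,fish=False):
    d=ray(p,uv,fish);e=np.array(p['eye']);return e+d*(z-e[2])/d[2]
def at_d(p,uv,fish=False):
    d=p['z_map'][int(round(uv[1])),int(round(uv[0]))];return np.array(p['eye'])+ray(p,uv,fish)*d
def st():
    o=bot.observe();print({k:np.round(o[k],4).tolist() for k in ('clock','position','tool_rot','force','grip_width','qpos')})
    return o
E
python3 - <<'E'
from h import *
st()
for n in ('scene','top'):
    p=bot.grab_frame(n);save(p,n+'0.png',s=1.4);print(n,p['K'],p['eye'],p['attitude'],{k:v for k,v in p.items() if k not in('frame','z_map','K','eye','attitude')})
    for l in ['right_leaf_hinge','left_leaf_hinge','right_leaf_handle','bolt_knob','tray_handle','block0','block1','block2','block3','jar','dish','mailer','mouse','pot']:
        for r in bot.pinpoint(p,l)[:2]:
            print(n,l,np.round(r['at'],1),round(r['conf'],2),np.round(at_d(p,r['at']),3))
E
```

```text
pics
{'clock': 0.0, 'position': [0.1737, 0.6, 0.2089], 'tool_rot': [-3.1404, 0.0001, 2.8598], 'force': [0.6516, -0.2277, -0.3605], 'grip_width': 0.0855, 'qpos': [-1.3592, 0.522, -0.0364, 1.6, 0.0212, 1.0211, -0.1128]}
scene [[460.12881359   0.         278.25824798]
 [  0.         460.12881359 215.83539181]
 [  0.           0.           1.        ]] [1.07699607 0.83469933 1.02280787] [8.45176621e-01 1.52031225e-03 2.58607576e+00] {'shot': 1}
scene right_leaf_hinge [287.9 258.9] 0.66 [0.616 0.138 0.13 ]
scene right_leaf_hinge [240.8 195.5] 0.63 [ 0.599 -0.155  0.137]
scene left_leaf_hinge [287.7 258.4] 0.56 [0.618 0.14  0.134]
scene right_leaf_handle [271.7 212.8] 0.8 [ 0.48  -0.171 -0.001]
scene bolt_knob [428.2 329.2] 0.27 [0.384 0.449 0.017]
scene block0 [362.9 365.3] 0.74 [0.592 0.439 0.015]
scene block0 [245.6 182. ] 0.5 [ 0.485 -0.344  0.02 ]
scene block1 [362.9 365.3] 0.74 [0.592 0.439 0.015]
scene block1 [245.6 182. ] 0.5 [ 0.485 -0.344  0.02 ]
scene block2 [362.9 365.3] 0.74 [0.592 0.439 0.015]
scene block2 [245.6 182. ] 0.5 [ 0.485 -0.344  0.02 ]
scene block3 [362.9 365.3] 0.
[... 906 characters left out ...]
139 0.138]
top block0 [137. 235.] 0.72 [0.494 0.42  0.017]
top block0 [176.8 244.1] 0.57 [0.469 0.3   0.014]
top block1 [137. 235.] 0.72 [0.494 0.42  0.017]
top block1 [176.8 244.1] 0.57 [0.469 0.3   0.014]
top block2 [137. 235.] 0.72 [0.494 0.42  0.017]
top block2 [176.8 244.1] 0.57 [0.469 0.3   0.014]
top block3 [137. 235.] 0.72 [0.494 0.42  0.017]
top block3 [176.8 244.1] 0.57 [0.469 0.3   0.014]
top jar [135.9 234.2] 0.71 [0.496 0.423 0.017]
top jar [264.9 188.2] 0.63 [0.646 0.041 0.011]
top dish [127.1 276.8] 0.78 [0.37  0.442 0.01 ]
top dish [359.4 156.7] 0.39 [ 0.743 -0.243  0.043]
top mailer [388.6 187.9] 0.76 [ 0.655 -0.337  0.012]
top mouse [435.4 293.5] 0.81 [ 0.34  -0.466  0.021]
```

View pics/top0.png

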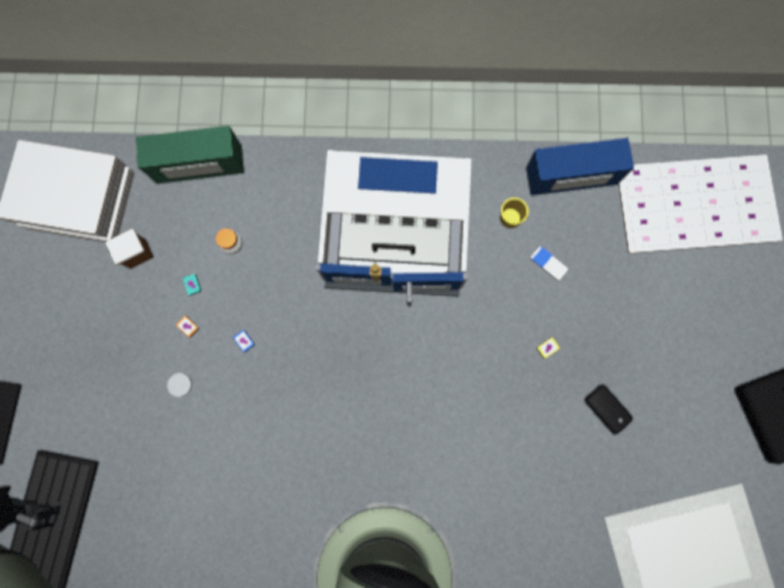

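View pics/scene0.png

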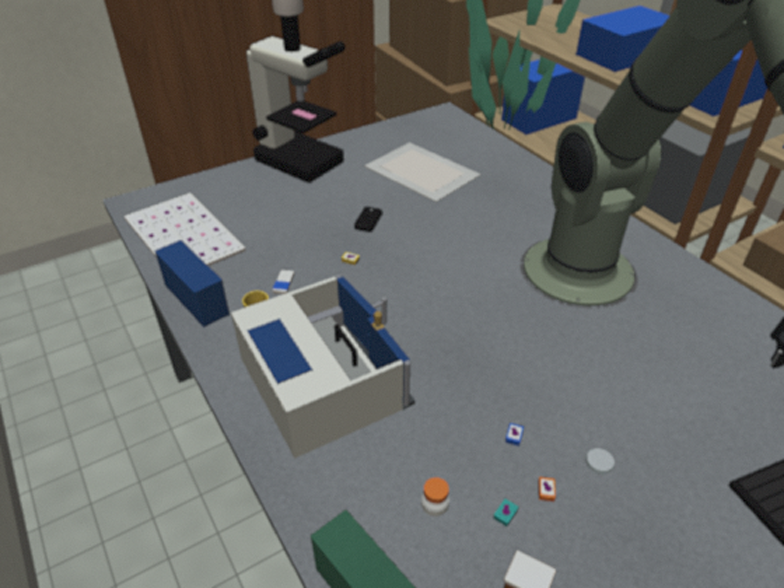

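Top view (pixels in the 1.4x picture): orange block (187,326), blue block (243,341) and yellow block (548,348). Turquoise (192,285) is the look-alike and must stay; no green block is in view. The right leaf looks slightly ajar. The knob is at (376,270) and the handle at (409,290).

```bash
cat >> h.py <<'E'
import json,os
def cab():
    return np.array(json.load(open('cab.json')))   # x,y,yaw
def c2w(x,y,z=0):
    a,b,c=cab();return np.array([a+np.cos(c)*x-np.sin(c)*y,b+np.sin(c)*x+np.cos(c)*y,z])
def w2c(p):
    a,b,c=cab();dx,dy=p[0]-a,p[1]-b;return np.array([np.cos(c)*dx+np.sin(c)*dy,-np.sin(c)*dx+np.cos(c)*dy])
def steps(wps,pose=None):
    """wps: list of (world xyz, yaw); prints shifts from current tool pose (x,y,z mm, turn)"""
    o=bot.observe();p0=np.array(o['position']);M=rot(o['tool_rot']);y0=R.from_matrix(M).as_euler('xyz')[2]
    for w,y in wps:
        d=M.T@(np.array(w)-p0)*1000
        print(np.round(d,1),'yaw',round((y0-y+np.pi)%(2*np.pi)-np.pi,3))
HSV={'block0':(22,34),'block2':(5,17),'block3':(104,122)}
def seg(p,l,z=.014,fish=False,near=None,rad=.06):
    h=cv2.cvtColor(p['frame'],cv2.COLOR_RGB2HSV);a,b=HSV[l]
    m=((h[...,0]>=a)&(h[...,0]<=b)&(h[...,1]>110)&(h[...,2]>70)).astype(np.uint8)
    m=cv2.morphologyEx(m,cv2.MORPH_CLOSE,np.ones((3,3)))
    out=[]
    for c in cv2.findContours(m,cv2.RETR_EXTERNAL,cv2.CHAIN_APPROX_NONE)[0]:
        if len(c)<12: continue
        w=np.array([at_z(p,q[0],z,fish)[:2] for q in c])
        (cx,cy),(s1,s2),an=cv2.minAreaRect((w*1000).astype(np.float32))
        if not(25<max(s1,s2)<60 and 15<min(s1,s2)<45): continue
        if near is not None and np.hypot(cx/1e3-near[0],cy/1e3-near[1])>rad: continue
        if s1<s2: an+=90
        out.append((round(cx/1e3,4),round(cy/1e3,4),round(float((np.radians(an)+np.pi/2)%np.pi-np.pi/2),3),round(s1,1),round(s2,1)))
    return out
E
python3 - <<'E'
from h import *
P={}
for n in ('scene','top'):
    p=bot.grab_frame(n)
    for l,z in [('right_leaf_hinge',.136),('left_leaf_hinge',.136),('right_leaf_handle',.128),('bolt_knob',.155),('tray_handle',.1),('recess0',.06),('recess1',.06),('recess2',.06),('recess3',.06)]:
        for r in bot.pinpoint(p,l)[:2]: print(n,l,np.round(r['at'],1),round(r['conf'],2),np.round(at_z(p,r['at'],z),4))
    for l in HSV: print(n,l,seg(p,l))
    if n=='top':
        # roof plane points: fit rect
        v,u=np.mgrid[0:420,0:560];pts=np.array([at_z(p,(a,b),.138)[:2] for a,b in zip(u[90:220,200:360].ravel(),v[90:220,200:360].ravel())])
        K=p['K'];d=p['z_map'][90:220,200:360].ravel()
        M=rot(p['attitude']);zz=np.array([ (M@np.array([(a-K[0,2])/K[0,0],-(b-K[1,2])/K[1,1],-1]))[2] for a,b in zip(u[90:220,200:360].ravel(),v[90:220,200:360].ravel())])*d+p['eye'][2]
        # body incl. side walls, above 0.12
        m=(zz>.12)&(zz<.15)
        r=cv2.minAreaRect((pts[m]*1000).astype(np.float32));print('rect all',r)
        m2=m&(pts[:,0]>.70);print('rect roof',cv2.minAreaRect((pts[m2]*1000).astype(np.float32)))
E
```

```text
scene right_leaf_hinge [239.3 196.6] 0.67 [ 0.6051 -0.1533  0.136 ]
scene left_leaf_hinge [287.3 259. ] 0.75 [0.6209 0.1423 0.136 ]
scene right_leaf_handle [275.8 210.9] 0.89 [ 0.5407 -0.0457  0.128 ]
scene right_leaf_handle [291.1 256.5] 0.65 [0.6032 0.1338 0.128 ]
scene bolt_knob [269.6 224.3] 0.4 [0.6014 0.0202 0.155 ]
scene tray_handle [246.6 240.8] 0.8 [ 0.6626 -0.0066  0.1   ]
scene tray_handle [427.9 329.6] 0.5 [0.4431 0.4811 0.1   ]
scene block0 [(0.7431, -0.3213, -0.058, 40.4, 58.7), (0.4796, -0.3231, -0.409, 27.3, 40.2)]
scene block2 [(0.5046, 0.4395, 0.843, 46.0, 26.7), (0.6734, 0.3364, 0.975, 48.6, 40.1), (0.5633, -1.0261, 1.359, 29.1, 16.8)]
scene block3 [(0.6694, -0.3271, -0.744, 22.9, 35.2)]
top right_leaf_hinge [329.6 197.3] 0.62 [ 0.5978 -0.145   0.136 ]
top left_leaf_hinge [225.5 187.5] 0.86 [0.6195 0.1448 0.136 ]
top right_leaf_handle [291.8 212.1] 0.89 [ 0.5553 -0.0411  0.128 ]
top right_leaf_handle [175.9 244.1] 0.62 [0.4598 0.2751 0.128 ]
top bolt_knob [266.9 188.3] 0.62 [0.6156 0.0287 0.155 ]
top tray_handle [283.9 171.8] 0.94 [ 0.6768 -0.0164  0.1   ]
top recess0 [307.5 152.2] 0.93 [ 0.7486 -0.0854  0.06  ]
top recess0 [258.1 149.8] 0.65 [0.7529 0.0626 0.06  ]
top recess1 [307.5 152.2] 0.93 [ 0.7486 -0.0854  0.06  ]
top recess1 [258.1 149.8] 0.65 [0.7529 0.0626 0.06  ]
top recess2 [307.5 152.2] 0.93 [ 0.7486 -0.0854  0.06  ]
top recess2 [258.1 149.8] 0.65 [0.7529 0.0626 0.06  ]
top recess3 [307.5 152.2] 0.93 [ 0.7486 -0.0854  0.06  ]
top recess3 [258.1 149.8] 0.65 [0.7529 0.0626 0.06  ]
top block0 []
top block2 [(0.6949, 0.3605, 0.064, 41.5, 40.0)]
top block3 [(0.6686, -0.3318, -0.683, 25.6, 36.6)]
rect all ((698.6212768554688, -8.087371826171875), (300.5263977050781, 303.25823974609375), 87.66429901123047)
rect roof ((772.57373046875, -11.747802734375), (293.9321594238281, 155.17787170410156), 87.66429901123047)
```

```bash
echo '[0.620,-0.0045,-0.042]'>cab.json; python3 - <<'E'
from h import *
a=np.pi/2-.042
steps([((.174,.6,.30),2.4),(c2w(-30,30).clip(0)*0+c2w(-.04,.02,.33),a)])
E
```

```text
[ -0.2  -0.3 -90.5] yaw 0.46
[-553.2 -446.9 -120.5] yaw 1.331
```

Call:
move_arm(moves="0 0 -40 0; 0 0 -80 0.1; -25 -20 -100 0.2; -55 -45 -120 0.3; -85 -69 -120 0.42; -116 -94 -120 0.54; -147 -119 -120 0.66; -178 -144 -120 0.78; -209 -169 -120 0.9; -240 -194 -120 1.02", grip=0.6)

```text
clock: 3.33
position: [0.3511, 0.3455, 0.3297]
tool_rot: [3.141, -0.001, 1.834]
force: [0.8, 0.8, 0.0]
grip_width: 0.0514
```

```bash
python3 - <<'E'
from h import *
st();a=np.pi/2-.042
steps([(c2w(-.04,.02,.33),a)])
E
```

```text
{'clock': 3.3333, 'position': [0.3511, 0.3455, 0.3297], 'tool_rot': [3.1413, -0.0006, 1.834], 'force': [0.7979, 0.8077, 0.0031], 'grip_width': 0.0514, 'qpos': [-1.1269, 0.1917, 0.2733, 1.7841, -0.0562, 1.1728, -0.5734]}
[-376.8  136.5   -0.4] yaw 0.305
```

Call:
move_arm(moves="-38 14 0 0.05; -76 27 0 0.1; -114 41 0 0.15; -152 55 0 0.2; -190 69 0 0.25; -228 83 0 0.3; -266 97 0 0.305; -304 110 0 0.305; -342 124 0 0.305; -377 136 0 0.305")

```text
clock: 4.17
position: [0.5827, 0.0178, 0.3296]
tool_rot: [3.141, 0.0, 1.535]
force: [0.5, 0.4, -0.3]
grip_width: 0.0511
```

```bash
python3 - <<'E'
from h import *
o=st()
p=bot.grab_frame('wrist');save(p,'w1.png',s=1.4);print(p['eye'],p['attitude'],p['K'][0])
for l,z in [('right_leaf_hinge',.136),('left_leaf_hinge',.136),('right_leaf_handle',.128),('bolt_knob',.155),('tray_handle',.1),('recess0',.06)]:
    for r in bot.pinpoint(p,l)[:4 if l=='recess0' else 1]:
        w=at_z(p,r['at'],z,True);print(l,np.round(r['at'],1),round(r['conf'],2),np.round(w,4),np.round(w2c(w),4))
E
```

```text
{'clock': 4.1667, 'position': [0.5827, 0.0178, 0.3296], 'tool_rot': [3.1412, 0.0001, 1.5346], 'force': [0.461, 0.3936, -0.3336], 'grip_width': 0.0511, 'qpos': [-0.5037, 0.3877, 0.5269, 1.5737, -0.2027, 1.2347, 0.0218]}
[0.58505626 0.09635145 0.49353186] [-0.31369619 -0.00074599 -0.03665007] [325.1922621   0.        278.5551732]
right_leaf_hinge [296.  306.7] 0.93 [ 0.5993 -0.1516  0.136 ] [-0.0145 -0.1478]
left_leaf_hinge [301.2  71.3] 0.57 [0.6112 0.1385 0.136 ] [-0.0148  0.1425]
right_leaf_handle [254.2 224.6] 0.78 [ 0.5512 -0.0369  0.128 ] [-0.0674 -0.0352]
bolt_knob [299.3 172.6] 0.54 [0.6049 0.0297 0.155 ] [-0.0166  0.0335]
tray_handle [345.9 192.1] 0.57 [ 0.6669 -0.0078  0.1   ] [ 0.047  -0.0013]
recess0 [384.  236.3] 0.95 [ 0.7362 -0.088   0.06  ] [ 0.1196 -0.0786]
recess0 [386.9 201.5] 0.95 [ 0.7368 -0.034   0.06  ] [ 0.118  -0.0245]
recess0 [399.2 130.4] 0.82 [0.7513 0.0683 0.06  ] [0.1282 0.0783]
recess0 [394.6 167. ] 0.72 [0.746  0.0164 0.06  ] [0.125  0.0262]
```

View pics/w1.png

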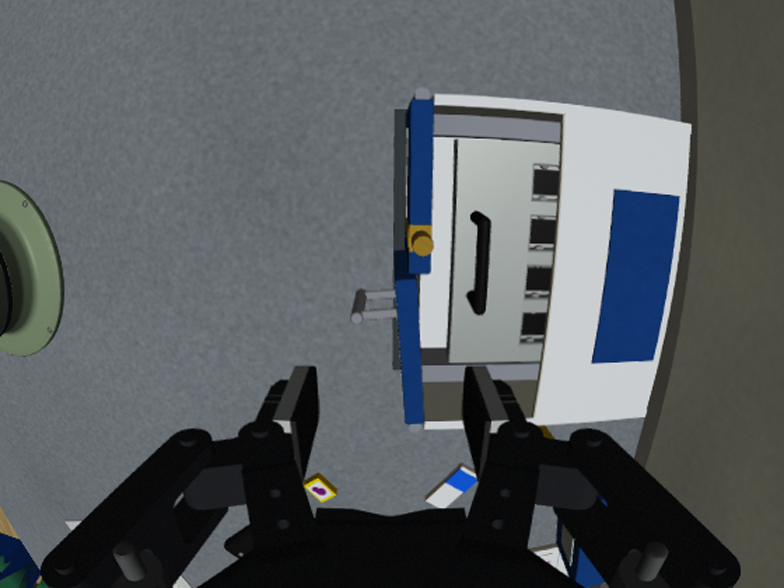

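```bash
echo '[0.615,-0.006,-0.046]'>cab.json; python3 - <<'E'
from h import *
a=np.pi/2-.046
o=bot.observe()
steps([(c2w(-.009,.032,.20),a),(c2w(-.009,.032,.146),a)])
E
```

```text
[  6.   26.  129.5] yaw 0.012
[  6.   26.  183.5] yaw 0.012
```

Wrist view: knob at (422,242), handle bar at (358,305), right leaf a little ajar, tray handle at (480,265). Now the bolt.

Call:
move_arm(moves="6 25 30 0.012; 6 25 65 0.012; 6 25 100 0.012; 6 25 130 0.012; 6 25 150 0.012; 6 25 165 0.012; 6 25 175 0.012; 6 25 183 0.012; 6 25 184 0.012; 6 25 184 0.012", grip=0.6)

```text
clock: 5.35
position: [0.607, 0.0254, 0.1459]
tool_rot: [3.141, -0.0, 1.523]
force: [-0.2, -0.2, -0.6]
grip_width: 0.0514
```

Call:
move_arm(moves="0 0 0 0; 0 0 0 0; 0 0 0 0; 0 0 0 0; 0 0 0 0; 0 0 0 0; 0 0 0 0; 0 0 0 0; 0 0 0 0; 0 0 0 0", grip=0, grip_force=40)

```text
clock: 6.18
position: [0.6074, 0.025, 0.1462]
tool_rot: [3.14, -0.0, 1.523]
force: [-0.7, -0.5, 6.5]
grip_width: 0.0002
```

```bash
python3 - <<'E'
from h import *
o=st();print(w2c(o['position']))
E
```

```text
{'clock': 6.1833, 'position': [0.6074, 0.025, 0.1462], 'tool_rot': [3.1403, -0.0003, 1.5227], 'force': [-0.6938, -0.5164, 6.5385], 'grip_width': 0.0002, 'qpos': [-0.4359, 0.6092, 0.4429, 1.7253, -0.3243, 0.8789, 0.0981]}
[-0.00903978  0.03064313]
```

```bash
python3 - <<'E'
from h import *
p=bot.grab_frame('wrist');save(p,'w2.png',s=1.4)
E
```

```text
(no output)
```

View pics/w2.png

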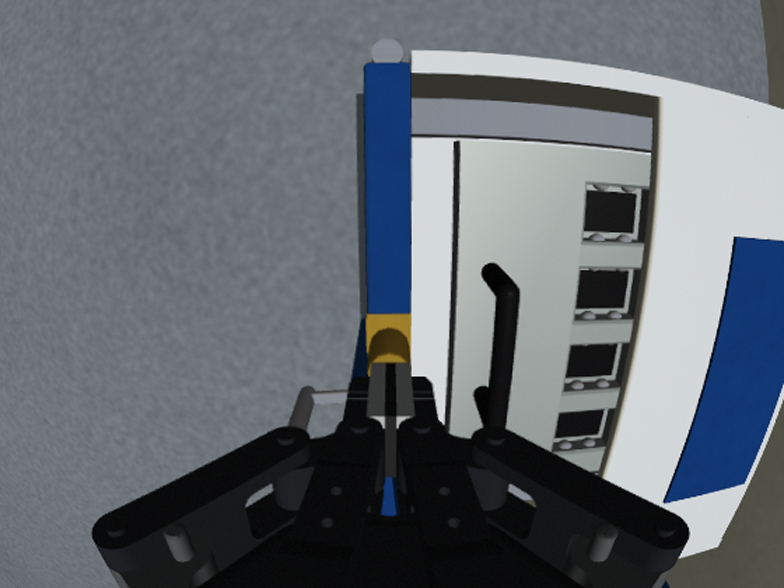

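```bash
python3 - <<'E'
from h import *
p=bot.grab_frame('wrist');print(p['eye'],p['attitude'])
for uv in [(279,240),(279,250),(279,228),(279,270),(279,265)]:
    print(uv,at_d(p,uv,True).round(4),p['z_map'][uv[1],uv[0]])
for uv,z in [((279,245),.168),((278,39),.136),((262,226),.142),((293,226),.142)]: print(uv,at_z(p,uv,z,True).round(4))
print([ (r['at'],r['conf']) for r in bot.pinpoint(p,'bolt_knob')])
E
```

```text
[0.61053417 0.10345421 0.31020681] [-0.31335996 -0.00157885 -0.04864206]
(279, 240) [0.6078 0.0372 0.153 ] 0.16995484
(279, 250) [0.6077 0.0368 0.1648] 0.15891884
(279, 228) [0.6078 0.0371 0.135 ] 0.18718144
(279, 270) [0.6076 0.0355 0.1832] 0.14175758
(279, 265) [0.6077 0.0359 0.1792] 0.1454691
(279, 245) [0.6079 0.0409 0.168 ]
(278, 39) [0.6124 0.1422 0.136 ]
(262, 226) [0.5986 0.0414 0.142 ]
(293, 226) [0.6157 0.0405 0.142 ]
[([275.7, 257.2], 0.78)]
```

```bash
python3 - <<'E'
from h import *
p=bot.grab_frame('wrist');save(p,'w3.png',crop=(215,210,345,340),s=4.5)
for v in range(226,300,3): print(v,at_d(p,(279,v),True).round(4)[1:],p['frame'][v,279],end='; ')
E
```

```text
226 [0.0382 0.1346] [162 130  43]; 229 [0.0372 0.1369] [163 131  45]; 232 [0.0351 0.1362] [163 130  45]; 235 [0.0364 0.1441] [62 46 15]; 238 [0.0367 0.1491] [62 46 14]; 241 [0.037  0.1539] [65 50 17]; 244 [0.037  0.1577] [65 49 15]; 247 [0.0367 0.1608] [66 50 13]; 250 [0.0369 0.165 ] [66 50 15]; 253 [0.0358 0.1661] [133 104  34]; 256 [0.0344 0.1665] [153 122  41]; 259 [0.0355 0.1722] [49 39 15]; 262 [0.0352 0.1747] [7 7 9]; 265 [0.0352 0.1778] [7 6 6]; 268 [0.0362 0.1826] [9 9 8]; 271 [0.0353 0.1837] [6 7 7]; 274 [0.0358 0.1874] [8 8 9]; 277 [0.0354 0.1892] [10  9  8]; 280 [0.0349 0.1911] [9 8 7]; 283 [0.0355 0.1944] [7 9 9]; 286 [0.0359 0.1976] [6 7 5]; 289 [0.0359 0.1998] [10  9  9]; 292 [0.0356 0.2016] [5 5 7]; 295 [0.0352 0.2033] [8 8 8]; 298 [0.0349 0.2049] [40 40 40];
```

View pics/w3.png

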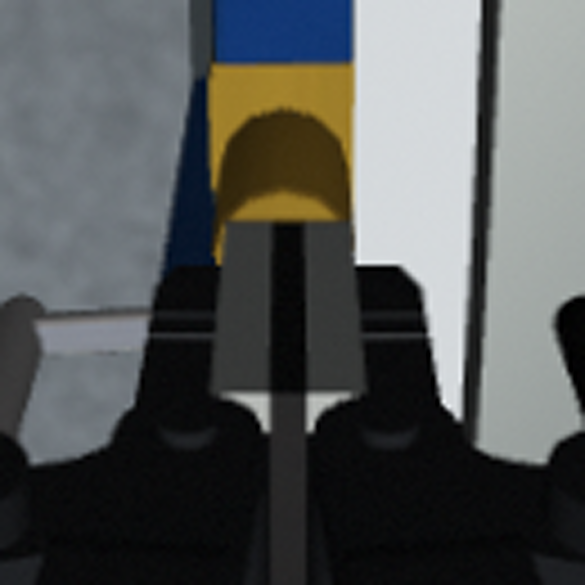

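Call:
move_arm(moves="0 0 -1 0; 0 0 -3 0; 0 0 -5 0; 0 0 -7 0; 0 0 -9 0; 0 0 -11 0; 0 0 -13 0; 0 0 -15 0; 0 0 -15 0; 0 0 -15 0")

```text
clock: 7.22
position: [0.6069, 0.025, 0.1606]
tool_rot: [3.141, -0.0, 1.523]
force: [0.7, 0.3, -0.0]
grip_width: 0.0002
```

```bash
python3 - <<'E'
from h import *
st()
p=bot.grab_frame('wrist');save(p,'w4.png',crop=(215,210,345,340),s=4.5)
for v in range(226,300,3): print(v,at_d(p,(279,v),True).round(4)[1:],end='; ')
p=bot.grab_frame('wrist');st()
E
```

```text
{'clock': 7.2167, 'position': [0.6069, 0.025, 0.1606], 'tool_rot': [3.1414, -0.0, 1.5228], 'force': [0.6666, 0.2778, -0.0006], 'grip_width': 0.0002, 'qpos': [-0.4425, 0.5919, 0.4521, 1.7139, -0.3143, 0.9081, 0.09]}
226 [0.0361 0.1434]; 229 [0.0365 0.1494]; 232 [0.0368 0.1548]; 235 [0.0366 0.1589]; 238 [0.0364 0.1626]; 241 [0.0365 0.1671]; 244 [0.0351 0.1677]; 247 [0.0329 0.1666]; 250 [0.0316 0.1675]; 253 [0.0297 0.1672]; 256 [0.0279 0.1673]; 259 [0.0359 0.1872]; 262 [0.036  0.1904]; 265 [0.0351 0.1917]; 268 [0.0352 0.195 ]; 271 [0.0352 0.1978]; 274 [0.036 0.202]; 277 [0.0349 0.2027]; 280 [0.0348 0.205 ]; 283 [0.0363 0.2101]; 286 [0.0352 0.2106]; 289 [0.0356 0.2136]; 292 [0.0352 0.2153]; 295 [0.0349 0.217 ]; 298 [0.035  0.2193]; {'clock': 7.3167, 'position': [0.6068, 0.0251, 0.1604], 'tool_rot': [-3.1415, 0.0, 1.5228], 'force': [-0.7328, -0.3467, -0.2135], 'grip_width': 0.0002, 'qpos': [-0.4425, 0.5921, 0.452, 1.714, -0.3144, 0.9081, 0.09]}
```

The shut fingertips sit about 24 mm above the reported TCP (contact on the knob's top and wrist depth agree). I'll go that much lower and check the grip.

Call:
move_arm(moves="0 3 0 0; 0 3 0 0; 0 3 0 0; 0 3 0 0; 0 3 8 0; 0 3 16 0; 0 3 24 0; 0 3 31 0; 0 3 36 0; 0 3 36 0", grip=0.5)

```text
clock: 8.15
position: [0.6092, 0.0248, 0.1231]
tool_rot: [-3.14, 0.0, 1.523]
force: [0.4, 0.3, -0.6]
grip_width: 0.0426
```

Call:
move_arm(moves="0 0 0 0; 0 0 0 0; 0 0 0 0; 0 0 0 0; 0 0 0 0; 0 0 0 0; 0 0 0 0; 0 0 0 0; 0 0 0 0; 0 0 0 0", grip=0)

```text
clock: 8.98
position: [0.6078, 0.0249, 0.1248]
tool_rot: [-3.138, -0.0, 1.523]
force: [-17.4, -0.3, 13.3]
grip_width: 0.0142
```

Call:
move_arm(moves="0 -1 -3 0; 0 -2 -6 0; 0 -3 -9 0; 0 -3 -12 0; 0 -3 -15 0; 0 -3 -18 0; 0 -3 -21 0; 0 -3 -23 0; 0 -3 -25 0; 0 -3 -25 0")

```text
clock: 9.82
position: [0.6065, 0.0251, 0.1492]
tool_rot: [-3.141, 0.0, 1.523]
force: [0.0, -0.5, -9.2]
grip_width: 0.0143
```

```bash
python3 - <<'E'
from h import *
st()
p=bot.grab_frame('wrist')
for u in (279,):
  for v in range(226,270,3): print(v,at_d(p,(u,v),True).round(4)[1:],end='; ')
E
```

```text
{'clock': 9.8167, 'position': [0.6065, 0.0251, 0.1492], 'tool_rot': [-3.1407, 0.0003, 1.5229], 'force': [0.0409, -0.5301, -9.2031], 'grip_width': 0.0143, 'qpos': [-0.4379, 0.6056, 0.4453, 1.7234, -0.3217, 0.8866, 0.0959]}
226 [0.0381 0.1371]; 229 [0.0352 0.1345]; 232 [0.0342 0.1368]; 235 [0.0334 0.1393]; 238 [0.0339 0.1452]; 241 [0.0344 0.1505]; 244 [0.0346 0.1551]; 247 [0.0341 0.1579]; 250 [0.0372 0.1684]; 253 [0.0369 0.1713]; 256 [0.0372 0.1751]; 259 [0.0369 0.1778]; 262 [0.0372 0.1814]; 265 [0.0367 0.1834]; 268 [0.0369 0.1868];
```

Bolt is fully up (knob rose 24 mm and reached its stop). Releasing, then to the right handle.

Call:
move_arm(moves="0 0 0 0; 0 0 0 0; 0 0 0 0; 0 0 -15 0; 0 0 -40 0; -5 -3 -70 0.12; -20 -15 -75 0.24; -35 -27 -75 0.36; -50 -40 -75 0.48; -66 -52 -75 0.6", grip=0.5)

```text
clock: 10.7
position: [0.5514, -0.0388, 0.2251]
tool_rot: [3.141, -0.001, 0.917]
force: [0.2, -0.9, -0.1]
grip_width: 0.0427
```

Call:
move_arm(moves="0 0 0 0.12; 0 0 0 0.24; 0 0 0 0.36; 0 0 0 0.48; 0 0 0 0.6; 0 0 0 0.72; 0 0 0 0.84; 0 0 0 0.88; 0 0 0 0.88; 0 0 0 0.88")

```text
clock: 11.53
position: [0.552, -0.0383, 0.2247]
tool_rot: [3.142, -0.0, 0.045]
force: [-0.6, -0.1, -0.2]
grip_width: 0.0428
```

```bash
python3 - <<'E'
from h import *
st()
p=bot.grab_frame('wrist');save(p,'w5.png',s=1.2)
for l,z in [('right_leaf_hinge',.136),('left_leaf_hinge',.136),('right_leaf_handle',.128),('bolt_knob',.179),('tray_handle',.1)]:
    for r in bot.pinpoint(p,l)[:1]:
        w=at_z(p,r['at'],z,True);print(l,np.round(r['at'],1),round(r['conf'],2),np.round(w,4),np.round(w2c(w),4))
steps([((.551,-.039,.068),.045)])
E
```

```text
{'clock': 11.5333, 'position': [0.552, -0.0383, 0.2247], 'tool_rot': [3.1415, -0.0004, 0.0449], 'force': [-0.5754, -0.0537, -0.2097], 'grip_width': 0.0428, 'qpos': [-0.6558, 0.5449, 0.9067, 1.8052, -0.4943, 1.036, -1.0841]}
right_leaf_hinge [412.5 159.8] 0.91 [ 0.5992 -0.1477  0.136 ] [-0.0092 -0.1423]
left_leaf_hinge [182.5   0.6] 0.41 [0.7208 0.0446 0.136 ] [0.1034 0.0554]
right_leaf_handle [277.9 205.1] 0.92 [ 0.5524 -0.0382  0.128 ] [-0.0611 -0.0351]
bolt_knob [178.4 146.9] 0.87 [0.6053 0.0302 0.179 ] [-0.0114  0.0357]
tray_handle [246.2  74.8] 0.87 [ 0.6613 -0.0058  0.1   ] [0.0462 0.0024]
[ -0.9   0.5 156.6] yaw -0.002
```

Call:
move_arm(moves="0 0 30 0; 0 0 60 0; 0 0 90 0; 0 0 110 0; 0 0 125 0; 0 0 140 0; 0 0 150 0; 0 0 155 0; 0 0 155 0; 0 0 155 0")

```text
clock: 12.67
position: [0.552, -0.0385, 0.07]
tool_rot: [3.142, -0.0, 0.043]
force: [-0.5, -0.0, 0.4]
grip_width: 0.0429
```

Call:
move_arm(moves="0 0 0 0; 0 0 0 0; 0 0 0 0; 0 0 0 0; 0 0 0 0; 0 0 0 0; 0 0 0 0; 0 0 0 0; 0 0 0 0; 0 0 0 0", grip=0, grip_force=30)

```text
clock: 13.5
position: [0.5525, -0.0389, 0.0702]
tool_rot: [3.141, -0.002, 0.042]
force: [1.3, -2.9, 6.0]
grip_width: 0.0105
```

```bash
cat >> h.py <<'E'
def arc(h,side,th_end,n,hand=None):
    """rotate the grasp rigidly about hinge h (world) in n rows; side +1 right leaf (ccw), -1 left"""
    o=bot.observe();p0=np.array(o['position']);M=rot(o['tool_rot'])
    for i in range(1,n+1):
        a=side*th_end*i/n;d=p0[:2]-h[:2]
        q=h[:2]+np.array([np.cos(a)*d[0]-np.sin(a)*d[1],np.sin(a)*d[0]+np.cos(a)*d[1]])
        s=M.T@np.array([q[0]-p0[0],q[1]-p0[1],0])*1000
        print('%.0f %.0f 0 %.3f;'%(s[0],s[1],-a),end=' ')
    print()
E
echo '[0.615,-0.005,-0.046]'>cab.json; python3 - <<'E'
from h import *
st();h=c2w(-.009,-.145);print(h)
d=np.array(bot.observe()['position'])[:2]-h[:2];print('theta',np.arctan2(d[1],d[0])-np.arctan2(.110,-.044)+.046, np.hypot(*d))
arc(h,1,.9,10)
E
```

```text
{'clock': 13.5, 'position': [0.5525, -0.0389, 0.0702], 'tool_rot': [3.141, -0.0016, 0.0425], 'force': [1.3432, -2.9332, 5.9912], 'grip_width': 0.0105, 'qpos': [-0.5154, 0.7343, 0.7056, 1.9269, -0.6988, 0.7408, -0.9256]}
[ 0.59934187 -0.14943276  0.        ]
theta 0.06649464852943528 0.12010050839206048
-10 4 0 -0.090; -19 9 0 -0.180; -28 15 0 -0.270; -37 22 0 -0.360; -45 30 0 -0.450; -52 38 0 -0.540; -58 46 0 -0.630; -64 56 0 -0.720; -68 65 0 -0.810; -72 76 0 -0.900;
```

Call:
move_arm(moves="-10 4 0 -0.09; -19 9 0 -0.18; -28 15 0 -0.27; -37 22 0 -0.36; -45 30 0 -0.45; -52 38 0 -0.54; -58 46 0 -0.63; -64 56 0 -0.72; -68 65 0 -0.81; -72 76 0 -0.9")

```text
clock: 14.33
position: [0.4852, -0.1179, 0.0702]
tool_rot: [3.138, -0.002, 0.948]
force: [15.2, -1.3, -5.3]
grip_width: 0.01
```

```bash
python3 - <<'E'
from h import *
st();h=c2w(-.009,-.145)
d=np.array(bot.observe()['position'])[:2]-h[:2];th=np.arctan2(d[1],d[0])-np.arctan2(.110,-.044)+.046;th%=2*np.pi;print('theta',th, np.hypot(*d))
arc(h,1,1.63-th,8)
E
```

```text
{'clock': 14.3333, 'position': [0.4852, -0.1179, 0.0702], 'tool_rot': [3.1376, -0.0018, 0.9479], 'force': [15.1955, -1.3032, -5.3202], 'grip_width': 0.01, 'qpos': [-0.2085, 0.5867, 0.4449, 2.0612, -0.4481, 0.582, -0.0727]}
theta 0.9664792817446497 0.1184502950461982
-9 4 0 -0.083; -18 8 0 -0.166; -26 14 0 -0.249; -34 19 0 -0.332; -41 26 0 -0.415; -48 33 0 -0.498; -54 41 0 -0.581; -60 49 0 -0.664;
```

Call:
move_arm(moves="-8 6 0 -0.083; -17 10 0 -0.166; -25 15 0 -0.249; -33 21 0 -0.332; -40 28 0 -0.415; -47 35 0 -0.498; -53 43 0 -0.581; -59 51 0 -0.664; -59 51 0 -0.664; -59 51 0 -0.664")

```text
clock: 15.17
position: [0.4915, -0.1951, 0.0702]
tool_rot: [3.138, -0.0, 1.608]
force: [6.9, 2.8, 4.9]
grip_width: 0.0098
```

```bash
python3 - <<'E'
from h import *
st();h=c2w(-.009,-.145)
d=np.array(bot.observe()['position'])[:2]-h[:2];th=np.arctan2(d[1],d[0])-np.arctan2(.110,-.044)+.046;th%=2*np.pi;print('theta',th, np.hypot(*d))
k=c2w(-.009,.032);print(k);M=.0
steps([((.5,-.17,.25),1.52),((.606,.029,.25),1.524),((.606,.029,.149),1.524)])
E
```

```text
{'clock': 15.1667, 'position': [0.4915, -0.1951, 0.0702], 'tool_rot': [3.1385, -0.0, 1.6076], 'force': [6.8836, 2.7832, 4.8611], 'grip_width': 0.0098, 'qpos': [0.0808, 0.5887, 0.2539, 1.9783, -0.251, 0.6014, 0.5381]}
theta 1.6368059087711497 0.1171425410793739
[0.607481 0.02738  0.      ]
[  24.8   10.  -179.8] yaw 0.088
[ 219.7  123.3 -179.5] yaw 0.084
[219.7 122.9 -78.5] yaw 0.084
```

Call:
move_arm(moves="0 0 0 0; 0 0 0 0; 0 0 -35 0; 0 0 -75 0; 0 0 -115 0; 5 3 -150 0.02; 30 17 -170 0.04; 65 36 -180 0.08; 100 56 -180 0.084; 136 76 -180 0.084", grip=0.5)

```text
clock: 16.0
position: [0.5613, -0.0549, 0.2505]
tool_rot: [3.14, -0.0, 1.521]
force: [0.6, -0.1, -0.3]
grip_width: 0.0426
```

```bash
python3 - <<'E'
from h import *
st()
steps([((.606,.029,.25),1.524),((.606,.029,.149),1.524)])
E
```

```text
{'clock': 16.0, 'position': [0.5613, -0.0549, 0.2505], 'tool_rot': [3.1403, -0.0002, 1.5214], 'force': [0.6286, -0.0703, -0.2968], 'grip_width': 0.0426, 'qpos': [-0.2517, 0.3968, 0.3332, 1.7306, -0.1476, 1.0374, 0.0832]}
[86.1 40.5  0.6] yaw -0.003
[ 86.   40.4 101.6] yaw -0.003
```

Call:
move_arm(moves="35 17 0 0; 70 33 0 0; 86 40 5 0; 86 40 35 0; 86 40 60 0; 86 40 80 0; 86 40 92 0; 86 40 99 0; 86 40 99 0; 86 40 99 0")

```text
clock: 16.83
position: [0.6051, 0.0273, 0.1512]
tool_rot: [3.141, 0.0, 1.522]
force: [0.3, -0.7, -0.3]
grip_width: 0.043
```

Call:
move_arm(moves="0 0 0 0; 0 0 0 0; 0 0 0 0; 0 0 0 0; 0 0 0 0; 0 0 0 0; 0 0 0 0; 0 0 0 0; 0 0 0 0; 0 0 0 0", grip=0)

```text
clock: 17.67
position: [0.6049, 0.0275, 0.1505]
tool_rot: [-3.142, 0.0, 1.523]
force: [1.8, -0.3, 2.4]
grip_width: 0.0148
```

```bash
python3 - <<'E'
from h import *
st();h=c2w(-.009,.145)
d=np.array(bot.observe()['position'])[:2]-h[:2];print(h,np.hypot(*d))
arc(h,-1,.9,10)
E
```

```text
{'clock': 17.6667, 'position': [0.6049, 0.0275, 0.1505], 'tool_rot': [-3.1416, 0.0, 1.5228], 'force': [1.7845, -0.2851, 2.4397], 'grip_width': 0.0148, 'qpos': [-0.333, 0.5746, 0.2777, 1.7214, -0.1957, 0.8728, -0.0194]}
[0.61267717 0.14026047 0.        ] 0.11303113136926454
1 -10 0 0.090; 2 -20 0 0.180; 5 -30 0 0.270; 8 -40 0 0.360; 12 -49 0 0.450; 17 -58 0 0.540; 23 -66 0 0.630; 30 -74 0 0.720; 37 -81 0 0.810; 45 -88 0 0.900;
```

Call:
move_arm(moves="1 -10 0 0.09; 2 -20 0 0.18; 5 -30 0 0.27; 8 -40 0 0.36; 12 -49 0 0.45; 17 -58 0 0.54; 23 -66 0 0.63; 30 -74 0 0.72; 37 -81 0 0.81; 45 -88 0 0.9")

```text
clock: 18.5
position: [0.5179, 0.0762, 0.1503]
tool_rot: [-3.141, 0.002, 0.618]
force: [-2.7, -3.7, 1.0]
grip_width: 0.0148
```

```bash
python3 - <<'E'
from h import *
st();h=c2w(-.009,.145)
d=np.array(bot.observe()['position'])[:2]-h[:2];th=np.arctan2(-d[0],-d[1])-.046;print(th,np.hypot(*d))
arc(h,-1,1.63-th,8)
E
```

```text
{'clock': 18.5, 'position': [0.5179, 0.0762, 0.1503], 'tool_rot': [-3.1412, 0.0018, 0.6177], 'force': [-2.7345, -3.7198, 0.9508], 'grip_width': 0.0148, 'qpos': [-0.6506, 0.4961, 0.5337, 1.9436, -0.3457, 0.7944, -0.8768]}
0.9308105571553197 0.1144240862576236
1 -10 0 0.087; 2 -20 0 0.175; 5 -30 0 0.262; 8 -39 0 0.350; 12 -48 0 0.437; 17 -57 0 0.524; 22 -65 0 0.612; 29 -73 0 0.699;
```

Call:
move_arm(moves="1 -10 0 0.087; 2 -20 0 0.175; 5 -30 0 0.262; 8 -39 0 0.35; 12 -48 0 0.437; 17 -57 0 0.524; 22 -65 0 0.612; 29 -73 0 0.699; 29 -73 0 0.699; 29 -73 0 0.699")

```text
clock: 19.33
position: [0.4977, 0.1537, 0.1496]
tool_rot: [3.141, 0.005, -0.075]
force: [-10.3, 0.5, -0.6]
grip_width: 0.0144
```

```bash
python3 - <<'E'
from h import *
st();h=c2w(-.009,.145)
d=np.array(bot.observe()['position'])[:2]-h[:2];th=np.arctan2(-d[0],-d[1])-.046;print(th,np.hypot(*d))
a=np.pi/2-.046
steps([(c2w(-.122,.145,.26),a),(c2w(-.122,.145,.26),a),(c2w(.047,.0,.25),a),(c2w(.047,0,.06),a)])
E
```

```text
{'clock': 19.3333, 'position': [0.4977, 0.1537, 0.1496], 'tool_rot': [3.1406, 0.0047, -0.0754], 'force': [-10.3478, 0.4955, -0.622], 'grip_width': 0.0144, 'qpos': [-0.9323, 0.5489, 0.7287, 1.9536, -0.4922, 0.828, -1.5781]}
1.640816685514162 0.11571949285069746
[   2.2    8.1 -110.4] yaw -1.6
[   2.2    8.1 -110.4] yaw -1.6
[ 175.4  148.1 -101.1] yaw -1.6
[176.3 147.9  88.9] yaw -1.6
```

Call:
move_arm(moves="0 0 0 0; 0 0 0 0; 0 0 -25 0; 0 0 -65 0; 0 0 -100 -0.12; 20 15 -100 -0.24; 45 38 -100 -0.36; 70 60 -100 -0.48; 95 80 -100 -0.6; 120 100 -100 -0.72", grip=0.5)

```text
clock: 20.17
position: [0.6131, 0.0427, 0.2506]
tool_rot: [-3.141, -0.0, 0.65]
force: [0.9, 0.6, 0.5]
grip_width: 0.043
```

Call:
move_arm(moves="0 0 0 -0.12; 0 0 0 -0.24; 0 0 0 -0.36; 0 0 0 -0.48; 0 0 0 -0.6; 0 0 0 -0.72; 0 0 0 -0.84; 0 0 0 -0.88; 0 0 0 -0.88; 0 0 0 -0.88")

```text
clock: 21.0
position: [0.6122, 0.0438, 0.2505]
tool_rot: [3.142, -0.0, 1.521]
force: [-0.5, -0.2, 0.5]
grip_width: 0.0429
```

```bash
python3 - <<'E'
from h import *
st();a=np.pi/2-.046
p=bot.grab_frame('wrist');save(p,'w6.png',s=1.2)
for l,z in [('right_leaf_hinge',.136),('left_leaf_hinge',.136),('right_leaf_handle',.128),('bolt_knob',.179),('tray_handle',.1)]:
    for r in bot.pinpoint(p,l)[:1]:
        w=at_z(p,r['at'],z,True);print(l,np.round(r['at'],1),round(r['conf'],2),np.round(w,4),np.round(w2c(w),4))
steps([(c2w(.048,0,.06),a)])
E
```

```text
{'clock': 21.0, 'position': [0.6122, 0.0438, 0.2505], 'tool_rot': [3.1415, -0.0001, 1.5214], 'force': [-0.5276, -0.2404, 0.4508], 'grip_width': 0.0429, 'qpos': [-0.4289, 0.4904, 0.3862, 1.5993, -0.2014, 1.0913, -0.0399]}
right_leaf_hinge [275.8 361.9] 0.87 [ 0.599  -0.1496  0.136 ] [-0.0094 -0.1452]
left_leaf_hinge [271.  89.] 0.93 [0.6103 0.1406 0.136 ] [-0.0114  0.1453]
bolt_knob [123.5  86.3] 0.87 [0.4987 0.1528 0.179 ] [-0.1235  0.1522]
[-48.8  53.3 190.5] yaw -0.002
```

View pics/w6.png

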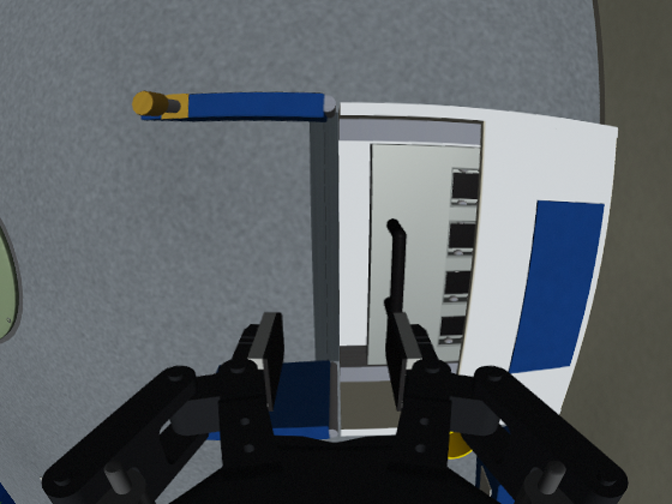

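Picture shows both leaves wide open (knob at (150,103), right leaf partly behind the gripper), tray handle at (397,265).

Call:
move_arm(moves="-30 30 0 0; -49 53 10 0; -49 53 40 0; -49 53 75 0; -49 53 110 0; -49 53 140 0; -49 53 165 0; -49 53 180 0; -49 53 190 0; -49 53 194 0")

```text
clock: 22.13
position: [0.6622, -0.0074, 0.0551]
tool_rot: [-3.14, 0.0, 1.524]
force: [-0.4, 0.2, -0.2]
grip_width: 0.0429
```

Call:
move_arm(moves="0 0 0 0; 0 0 0 0; 0 0 0 0; 0 0 0 0; 0 0 0 0; 0 0 0 0; 0 0 0 0; 0 0 0 0; 0 0 0 0; 0 0 0 0", grip=0)

```text
clock: 22.97
position: [0.6635, -0.0074, 0.0577]
tool_rot: [3.14, -0.0, 1.524]
force: [0.3, -0.7, 7.7]
grip_width: 0.0108
```

```bash
echo '[0.6145,-0.005,-0.043]'>cab.json;python3 - <<'E'
from h import *
o=st();print(w2c(o['position']))
p0=np.array(o['position']);e=np.array([np.cos(.043),-np.sin(.043),0]);y=R.from_matrix(rot(o['tool_rot'])).as_euler('xyz')[2]
steps([(p0-.153*e,y)])
E
```

```text
{'clock': 22.9667, 'position': [0.6635, -0.0074, 0.0577], 'tool_rot': [3.1397, -0.0002, 1.5237], 'force': [0.3004, -0.696, 7.7269], 'grip_width': 0.0108, 'qpos': [-0.2701, 0.7841, 0.3062, 1.6142, -0.3047, 0.7887, 0.1207]}
[ 0.04907253 -0.00032035]
[  -0.6 -153.    -0.3] yaw 0.0
```

Call:
move_arm(moves="0 -10 0 0; 0 -28 0 0; 0 -46 0 0; 0 -64 0 0; 0 -82 0 0; 0 -100 0 0; 0 -118 0 0; 0 -134 0 0; 0 -146 0 0; 0 -151 0 0")

```text
clock: 23.8
position: [0.5148, -0.0012, 0.0581]
tool_rot: [3.133, 0.001, 1.523]
force: [38.4, -9.1, -27.6]
grip_width: 0.0109
```

Call:
move_arm(moves="0 0 0 0; 0 -1 0 0; 0 -1 0 0; 0 -1 0 0; 0 -1 0 0; 0 -1 0 0; 0 -1 0 0; 0 -1 0 0; 0 -1 0 0; 0 -1 0 0")

```text
clock: 24.63
position: [0.5149, -0.0012, 0.0579]
tool_rot: [3.134, 0.001, 1.523]
force: [17.4, -6.9, -5.2]
grip_width: 0.0109
```

```bash
python3 - <<'E'
from h import *
o=st();print(w2c(o['position']))
p=bot.grab_frame('top')
for l in HSV: print(l,seg(p,l))
for r in bot.pinpoint(p,'block0')[:6]: print(np.round(r['at'],1),round(r['conf'],2),at_z(p,r['at'],.007).round(4))
E
```

```text
{'clock': 24.6333, 'position': [0.5149, -0.0012, 0.0579], 'tool_rot': [3.1335, 0.0007, 1.5229], 'force': [17.437, -6.8939, -5.2276], 'grip_width': 0.0109, 'qpos': [-0.3292, 0.5983, 0.2919, 2.0254, -0.3112, 0.5515, 0.1324]}
[-0.09968913 -0.00045565]
block0 []
block2 [(0.6949, 0.3605, 0.064, 41.5, 40.0)]
block3 [(0.6684, -0.3316, -0.679, 25.6, 36.1)]
[225.4 189.6] 0.72 [0.6403 0.1625 0.007 ]
[165.7 173. ] 0.66 [0.6887 0.349  0.007 ]
[127.4 277.5] 0.63 [0.3678 0.442  0.007 ]
[134.7 201.4] 0.62 [0.5977 0.4378 0.007 ]
[133.8 235.5] 0.5 [0.4932 0.4326 0.007 ]
[175.8 242.6] 0.49 [0.4745 0.3047 0.007 ]
```

Call:
move_arm(moves="0 0 0 0; 0 0 0 0; 0 0 0 0; 0 0 -30 0; 0 10 -65 0; -10 25 -100 0; -20 45 -135 0; -30 65 -160 0; -40 75 -180 0; -45 75 -190 0", grip=0.7)

```text
clock: 25.57
position: [0.5856, -0.05, 0.249]
tool_rot: [3.138, 0.0, 1.523]
force: [0.0, -0.1, 0.2]
grip_width: 0.0597
```

```bash
echo '[0.6140,-0.005,-0.042]'>cab.json;python3 - <<'E'
from h import *
st()
p=bot.grab_frame('wrist');save(p,'w7.png',s=1.4)
for l,z in [('recess0',.06),('tray_handle',.1),('left_leaf_hinge',.136),('right_leaf_hinge',.136),('block0',.014)]:
    for r in bot.pinpoint(p,l)[:5]:
        w=at_z(p,r['at'],z,True);print(l,np.round(r['at'],1),round(r['conf'],2),np.round(w,4),np.round(w2c(w),4))
E
```

```text
{'clock': 25.5667, 'position': [0.5856, -0.05, 0.249], 'tool_rot': [3.1383, 0.0003, 1.5229], 'force': [0.0085, -0.1209, 0.2223], 'grip_width': 0.0597, 'qpos': [-0.3099, 0.4487, 0.418, 1.6755, -0.2033, 1.0572, 0.1233]}
recess0 [284.  116.2] 0.63 [0.5951 0.0215 0.06  ] [-0.0199  0.0256]
recess0 [285.3  69.3] 0.61 [0.5989 0.0725 0.06  ] [-0.0183  0.0768]
recess0 [281.7 207.8] 0.58 [ 0.5879 -0.0811  0.06  ] [-0.0229 -0.0771]
recess0 [282.8 160.7] 0.56 [ 0.5916 -0.0272  0.06  ] [-0.0214 -0.0231]
tray_handle [203.5 142.7] 0.84 [0.5149 0.0017 0.1   ] [-0.0993  0.0025]
left_leaf_hinge [284.5 161.7] 0.41 [ 0.5923 -0.0161  0.136 ] [-0.0212 -0.012 ]
right_leaf_hinge [296.  290.4] 0.75 [ 0.5984 -0.1439  0.136 ] [-0.0098 -0.1394]
block0 [216.5 350.5] 0.93 [ 0.4707 -0.3336  0.014 ] [-0.1293 -0.3343]
block0 [283.3  68.6] 0.27 [0.598  0.0792 0.014 ] [-0.0196  0.0834]
```

View pics/w7.png

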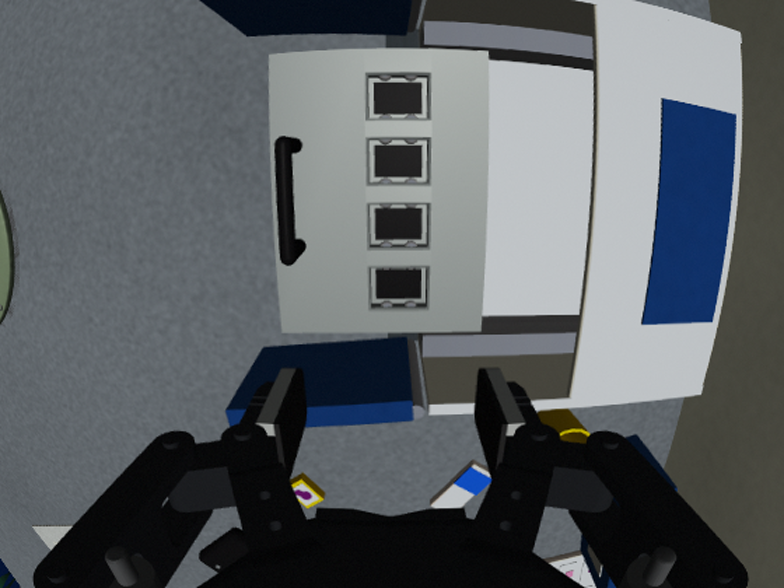

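Tray fully out, four recesses visible at columns ~285 (unscaled), all empty; yellow block at (308,492). Going above the yellow one.

Call:
move_arm(moves="-30 -10 0 0.05; -60 -20 0 0.1; -95 -32 0 0.15; -130 -44 0 0.2; -165 -56 0 0.25; -200 -68 0 0.3; -235 -80 0 0.36; -270 -92 0 0.36; -285 -97 0 0.36; -285 -97 0 0.36")

```text
clock: 26.7
position: [0.4708, -0.332, 0.2457]
tool_rot: [-3.14, 0.001, 1.159]
force: [-0.2, -0.8, -0.4]
grip_width: 0.0604
```

```bash
python3 - <<'E'
from h import *
st()
p=bot.grab_frame('wrist')
for r in bot.pinpoint(p,'block0')[:2]: print(np.round(r['at'],1),round(r['conf'],2),at_z(p,r['at'],.007,True).round(4))
print(seg(p,'block0',.014,True))
h=cv2.cvtColor(p['frame'],cv2.COLOR_RGB2HSV);u,v=map(int,bot.pinpoint(p,'block0')[0]['at']);print(h[v-14:v+15:4,u-14:u+15:4].tolist())
E
```

```text
{'clock': 26.7, 'position': [0.4708, -0.332, 0.2457], 'tool_rot': [-3.1403, 0.0015, 1.1589], 'force': [-0.1508, -0.8045, -0.4097], 'grip_width': 0.0604, 'qpos': [0.1192, 0.4574, 0.5561, 1.7108, -0.2698, 1.0519, 0.3525]}
[282.9 178.4] 0.68 [ 0.4723 -0.3411  0.007 ]
[(0.4711, -0.3387, -0.958, 29.8, 40.7)]
[[[105, 25, 124], [28, 255, 200], [30, 255, 214], [24, 183, 89], [106, 23, 120], [105, 26, 120], [103, 27, 114], [102, 21, 120]], [[37, 25, 92], [30, 255, 212], [103, 8, 219], [30, 119, 215], [25, 255, 187], [96, 12, 108], [103, 26, 120], [105, 26, 118]], [[30, 255, 209], [66, 6, 216], [103, 8, 219], [99, 8, 219], [103, 8, 220], [30, 227, 213], [24, 255, 117], [101, 17, 123]], [[30, 232, 212], [120, 8, 214], [150, 182, 130], [150, 182, 130], [150, 183, 131], [134, 13, 208], [90, 4, 196], [30, 255, 212]], [[96, 6, 216], [146, 50, 188], [150, 185, 128], [150, 186, 129], [150, 184, 129], [150, 155, 138], [103, 8, 219], [30, 255, 213]], [[23, 113, 140], [29, 151, 213], [99, 8, 220], [145, 43, 184], [150, 120, 147], [103, 8, 219], [30, 80, 213], [29, 242, 201]], [[103, 24, 126], [102, 28, 119], [29, 186, 184], [30, 42, 213], [101, 9, 220], [103, 8, 219], [29, 255, 213], [104, 27, 123]], [[103, 25, 124], [104, 27, 122], [106, 24, 115], [100, 26, 118], [29, 255, 211], [29, 245, 213], [90, 10, 103], [105, 26, 118]]]
```

```bash
python3 - <<'E'
from h import *
p=bot.grab_frame('wrist');save(p,'w8.png',s=1.2)
steps([((.4715,-.340,.03),.613),((.4715,-.340,0),.613)])
E
```

```text
[-12.7   3.  215.9] yaw 0.552
[-12.7   3.  245.9] yaw 0.552
```

View pics/w8.png

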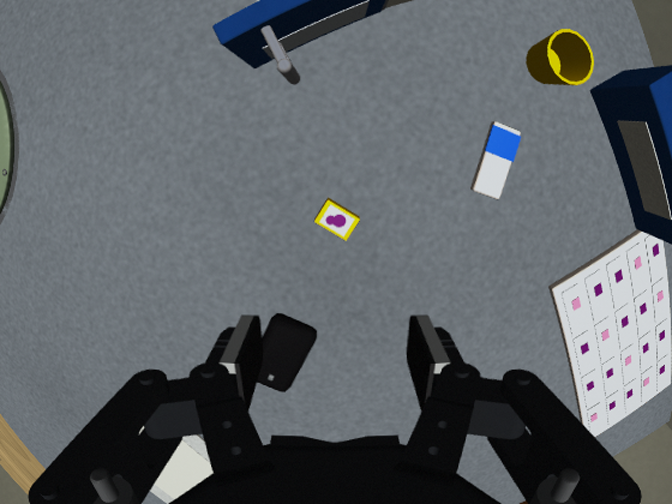

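Call:
move_arm(moves="-3 1 20 0.1; -6 2 50 0.2; -9 3 80 0.3; -12 3 110 0.4; -12 3 140 0.5; -12 3 170 0.55; -12 3 195 0.55; -12 3 215 0.55; -12 3 225 0.55; -12 3 235 0.55", grip=0.7)

```text
clock: 27.73
position: [0.4717, -0.34, 0.0107]
tool_rot: [-3.141, 0.0, 0.615]
force: [-0.4, 0.2, 1.1]
grip_width: 0.0598
```

```bash
python3 - <<'E'
from h import *
st()
p=bot.grab_frame('wrist');save(p,'w9.png',s=1.2)
print(seg(p,'block0',.014,True)); 
for u in range(170,400,10):
  print(u,[at_d(p,(u,v),True).round(3).tolist() for v in (250,262,270)]) if 0 else None
E
```

```text
{'clock': 27.7333, 'position': [0.4717, -0.34, 0.0107], 'tool_rot': [-3.1407, 0.0002, 0.6151], 'force': [-0.4337, 0.2089, 1.1466], 'grip_width': 0.0598, 'qpos': [0.1995, 0.8004, 0.4774, 1.8633, -0.5985, 0.6256, 0.095]}
[(0.4728, -0.338, -0.958, 32.2, 39.7)]
```

View pics/w9.png

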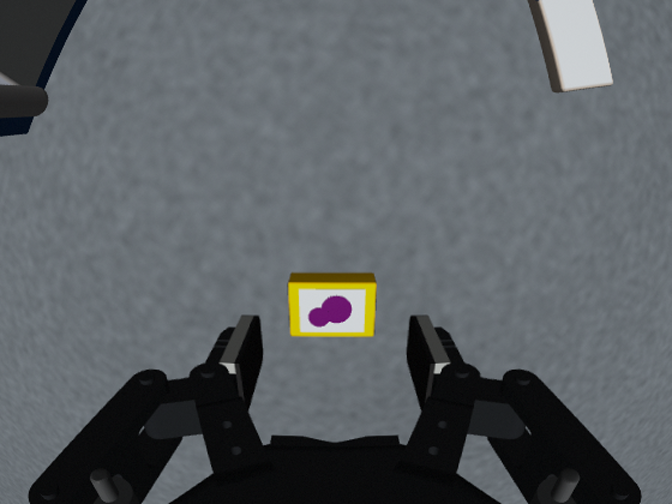

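Yellow block at (333,308) sits square between the open fingers. Lowering in a staged way.

Call:
move_arm(moves="0 0 5 0; 0 0 10 0; 0 0 14 0; 0 0 18 0; 0 0 21 0; 0 0 24 0; 0 0 26 0; 0 0 28 0; 0 0 29 0; 0 0 30 0")

```text
clock: 28.62
position: [0.4715, -0.3411, -0.0185]
tool_rot: [3.141, -0.0, 0.614]
force: [-0.1, -0.4, 0.7]
grip_width: 0.0598
```

Call:
move_arm(moves="0 0 0 0; 0 0 0 0; 0 0 0 0; 0 0 0 0; 0 0 0 0; 0 0 0 0; 0 0 0 0; 0 0 0 0; 0 0 0 0; 0 0 0 0", grip=0.3, grip_force=30)

```text
clock: 29.45
position: [0.4714, -0.3411, -0.0183]
tool_rot: [3.142, -0.0, 0.614]
force: [-1.2, 1.0, 5.3]
grip_width: 0.0393
```

```bash
python3 - <<'E'
from h import *
st()
p=bot.grab_frame('wrist');save(p,'w10.png',crop=(160,200,400,380),s=3)
E
```

```text
{'clock': 29.45, 'position': [0.4714, -0.3411, -0.0183], 'tool_rot': [3.1415, -0.0001, 0.6137], 'force': [-1.1691, 1.0459, 5.3245], 'grip_width': 0.0393, 'qpos': [0.2254, 0.8431, 0.4404, 1.8653, -0.6261, 0.5744, 0.1177]}
```

View pics/w10.png

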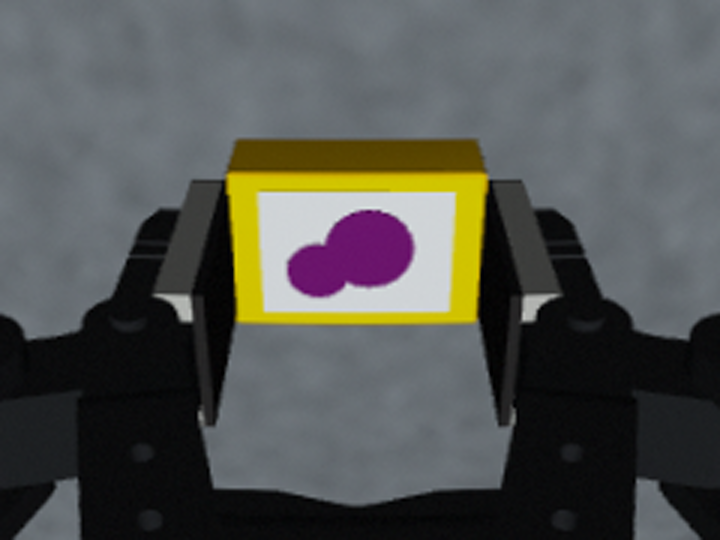

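Yellow held across its 40 mm, width 39 mm. Lifting and measuring its offset in the hand.

```bash
cat >> h.py <<'E'
def hand_off(l,zoff=.0183,off=.014):
    """offset (mm, tool x,y) of the held block's top face centre from the TCP"""
    o=bot.observe();p=bot.grab_frame('wrist');M=rot(o['tool_rot']);P=np.array(o['position'])
    zt=P[2]+zoff+off
    h=cv2.cvtColor(p['frame'],cv2.COLOR_RGB2HSV);a,b=HSV[l]
    m=((h[...,0]>=a)&(h[...,0]<=b)&(h[...,1]>90)&(h[...,2]>150)).astype(np.uint8)  # lit top only
    m[:200]=0;m[345:]=0;m[:,:200]=0;m[:,360:]=0
    c=max(cv2.findContours(cv2.morphologyEx(m,cv2.MORPH_CLOSE,np.ones((5,5))),cv2.RETR_EXTERNAL,cv2.CHAIN_APPROX_NONE)[0],key=cv2.contourArea)
    w=np.array([at_z(p,q[0],zt,True)-P for q in c])@M*1000
    print('hand',l,'centre',((w.min(0)+w.max(0))/2).round(1)[:2],'size',(w.max(0)-w.min(0)).round(1)[:2])
E
python3 - <<'E'
from h import *
hand_off('block0')
t=c2w(-.0205,-.0765,.17)
steps([((.4714,-.3411,.17),.614),(t,1.529)]);print(t)
E
```

```text
hand block0 centre [0.8 0.3] size [27.5 39. ]
[  -0.    -0.  -188.3] yaw -0.0
[ 247.2 -144.5 -188.3] yaw -0.915
[ 0.59030602 -0.08057179  0.17      ]
```

Call:
move_arm(moves="0 0 -15 0; 0 0 -50 0; 0 0 -90 0; 0 0 -130 0; 0 0 -165 0; 10 -5 -188 -0.1; 40 -23 -188 -0.2; 75 -44 -188 -0.3; 108 -63 -188 -0.42; 140 -82 -188 -0.54", grip=0.3, grip_force=45)

```text
clock: 30.38
position: [0.5393, -0.1914, 0.1697]
tool_rot: [3.141, -0.0, 1.16]
force: [0.2, -0.4, 0.2]
grip_width: 0.0387
```

```bash
python3 - <<'E'
from h import *
st();hand_off('block0')
steps([(c2w(-.0205,-.0765,.17),1.529),(c2w(-.0205,-.0765,.036),1.529)])
E
```

```text
{'clock': 30.3833, 'position': [0.5393, -0.1914, 0.1697], 'tool_rot': [3.1411, -0.0004, 1.1597], 'force': [0.1766, -0.4115, 0.1755], 'grip_width': 0.0387, 'qpos': [-0.123, 0.5374, 0.5157, 1.8028, -0.3319, 0.8876, 0.1331]}
hand block0 centre [ 0.8 -0. ] size [27.5 39.1]
[113.6   4.3  -0.3] yaw -0.352
[113.1   4.4 133.7] yaw -0.352
```

Call:
move_arm(moves="35 1 0 -0.12; 70 3 0 -0.24; 105 4 0 -0.352; 113 5 10 -0.352; 113 5 40 -0.352; 113 5 70 -0.352; 113 5 95 -0.352; 113 5 110 -0.352; 113 5 117 -0.352; 113 5 117 -0.352")

```text
clock: 31.27
position: [0.5882, -0.0923, 0.0512]
tool_rot: [-3.139, 0.0, 1.505]
force: [0.0, -0.8, 0.1]
grip_width: 0.0387
```

```bash
python3 - <<'E'
from h import *
o=st();hand_off('block0');print(w2c(o['position']))
p=bot.grab_frame('wrist');save(p,'w11.png',crop=(160,130,400,340),s=2.8)
for r in bot.pinpoint(p,'recess0')[:4]:
    w=at_z(p,r['at'],.06,True);print(np.round(r['at'],1),round(r['conf'],2),np.round(w2c(w),4))
E
```

```text
{'clock': 31.2667, 'position': [0.5882, -0.0923, 0.0512], 'tool_rot': [-3.1394, 0.0003, 1.5051], 'force': [0.006, -0.8095, 0.1326], 'grip_width': 0.0387, 'qpos': [-0.1729, 0.7148, 0.3369, 1.8082, -0.3513, 0.68, 0.2982]}
hand block0 centre [ 1.  -0.4] size [27.4 38.7]
[-0.02214607 -0.08828553]
[276.1  33.2] 0.62 [-0.0202  0.0279]
[281.4 238. ] 0.59 [-0.02   -0.0747]
[278.9 140.4] 0.57 [-0.0201 -0.0244]
```

View pics/w11.png

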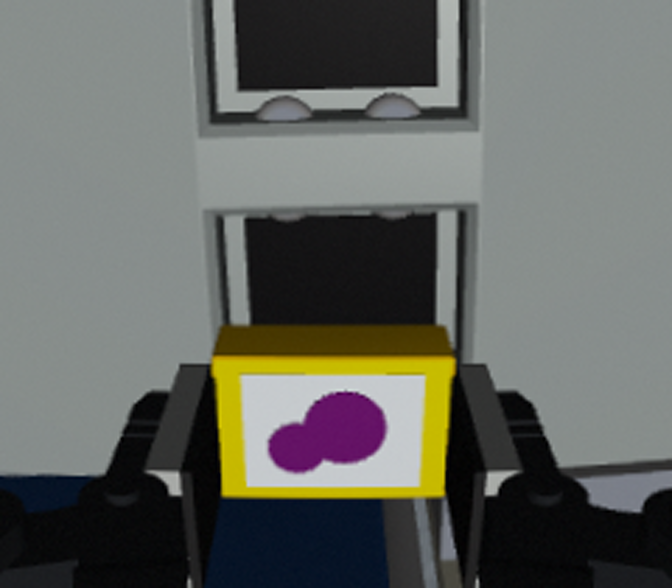

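Recess 0 lies ahead of the block by ~12 mm (the arm stopped short); correcting.

```bash
python3 - <<'E'
from h import *
o=st();print(w2c(o['position']))
steps([(c2w(-.0200,-.0765,.0512),1.529),(c2w(-.0200,-.0765,.034),1.529)])
E
```

```text
{'clock': 31.4167, 'position': [0.5896, -0.0923, 0.0536], 'tool_rot': [3.1401, 0.0001, 1.5053], 'force': [-0.0761, -0.0155, -0.2285], 'grip_width': 0.0388, 'qpos': [-0.1736, 0.7113, 0.338, 1.8068, -0.3509, 0.6812, 0.2979]}
[-0.02069883 -0.08829025]
[11.8  0.4  2.4] yaw -0.024
[11.8  0.4 19.6] yaw -0.024
```

Call:
move_arm(moves="4 0 0 -0.012; 8 0 0 -0.024; 12 0 0 -0.024; 12 0 0 -0.024; 12 0 4 -0.024; 12 0 8 -0.024; 12 0 12 -0.024; 12 0 15 -0.024; 12 0 17 -0.024; 12 0 18 -0.024")

```text
clock: 32.25
position: [0.5922, -0.0805, 0.0366]
tool_rot: [3.137, -0.0, 1.529]
force: [-1.5, 3.0, 50.0]
grip_width: 0.0383
```

```bash
python3 - <<'E'
from h import *
o=st();print(w2c(o['position']));hand_off('block0')
E
```

```text
{'clock': 32.25, 'position': [0.5922, -0.0805, 0.0366], 'tool_rot': [3.1368, -0.0003, 1.5294], 'force': [-1.4662, 2.9608, 49.9964], 'grip_width': 0.0383, 'qpos': [-0.1805, 0.735, 0.3187, 1.8129, -0.3575, 0.6455, 0.3071]}
[-0.01862146 -0.07630972]
hand block0 centre [ 0.7 -0.4] size [27.1 38.7]
```

Fingertips touch the tray's top (block bottom ~5 mm below). Back off, release, rise.

Call:
move_arm(moves="0 0 -2 0; 0 0 -2 0; 0 0 -2 0; 0 0 -2 0; 0 0 -2 0; 0 0 -2 0; 0 0 -2 0; 0 0 -2 0; 0 0 -2 0; 0 0 -2 0")

```text
clock: 33.13
position: [0.5904, -0.0804, 0.0369]
tool_rot: [3.14, 0.0, 1.53]
force: [-0.8, -0.2, 14.7]
grip_width: 0.0382
```

Call:
move_arm(moves="0 0 -1 0; 0 0 -1 0; 0 0 -1 0; 0 0 -1 0; 0 0 -8 0; 0 0 -25 0; 0 0 -40 0; 0 0 -40 0; 0 0 -40 0; 0 0 -40 0", grip=0.62)

```text
clock: 33.97
position: [0.5896, -0.08, 0.0764]
tool_rot: [-3.141, -0.0, 1.53]
force: [-0.6, -0.6, -0.5]
grip_width: 0.0528
```

```bash
python3 - <<'E'
from h import *
o=st();p=bot.grab_frame('wrist');save(p,'w12.png',crop=(160,100,400,340),s=2.5)
for r in bot.pinpoint(p,'block0')[:2]:
    w=at_z(p,r['at'],.067,True);print(np.round(r['at'],1),round(r['conf'],2),np.round(w2c(w),4),at_d(p,r['at'],True))
print(seg(p,'block0',.067,True))
E
```

```text
{'clock': 33.9667, 'position': [0.5896, -0.08, 0.0764], 'tool_rot': [-3.1414, -0.0001, 1.5299], 'force': [-0.6105, -0.6113, -0.4533], 'grip_width': 0.0528, 'qpos': [-0.2036, 0.6761, 0.3508, 1.8007, -0.3312, 0.723, 0.2859]}
[280.  239.9] 0.68 [-0.0208 -0.0705] [ 0.59021211 -0.07647343  0.06242427]
[(0.5906, -0.0749, -0.062, 29.4, 39.4)]
```

View pics/w12.png

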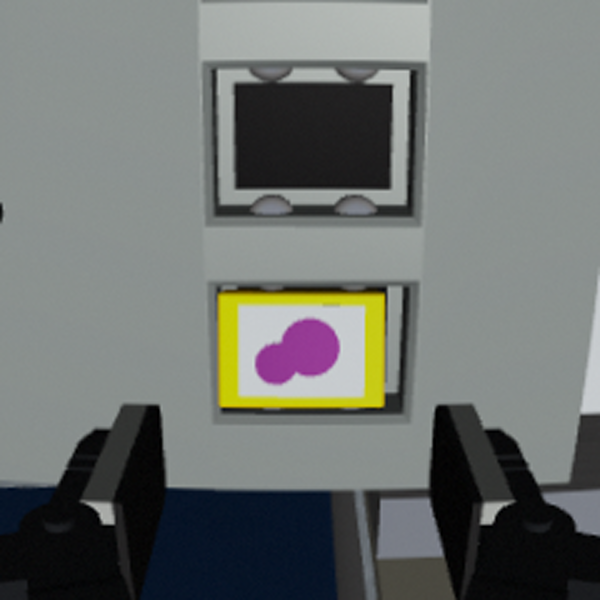

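Yellow sits in recess 0, against its near end (recess centre ~3 mm farther in x than I assumed). Pressing.

Call:
move_arm(moves="4 1 0 0; 4 1 0 0; 4 1 0 0; 4 1 0 0; 4 1 10 0; 4 1 20 0; 4 1 27 0; 4 1 33 0; 4 1 37 0; 4 1 39 0", grip=0)

```text
clock: 34.9
position: [0.592, -0.0765, 0.038]
tool_rot: [3.14, -0.0, 1.529]
force: [-2.0, 1.2, 37.4]
grip_width: -0.0001
```

Call:
move_arm(moves="0 0 1 0; 0 0 2 0; 0 0 2 0; 0 0 2 0; 0 0 2 0; 0 0 2 0; 0 0 2 0; 0 0 2 0; 0 0 2 0; 0 0 2 0")

```text
clock: 35.73
position: [0.5939, -0.0765, 0.038]
tool_rot: [3.135, -0.0, 1.53]
force: [0.9, 1.6, 34.9]
grip_width: 0.0001
```

Call:
move_arm(moves="0 0 -15 0; 0 0 -40 0; 0 0 -80 0; 0 0 -80 0; 0 0 -120 0; 0 0 -160 0; 0 0 -200 0; 25 -9 -213 0; 60 -21 -213 0; 95 -34 -213 0", grip=0.7)

```text
clock: 36.57
position: [0.5611, 0.0206, 0.2494]
tool_rot: [3.139, -0.001, 1.528]
force: [0.7, 1.2, -0.7]
grip_width: 0.0594
```

```bash
python3 - <<'E'
from h import *
o=st();p=bot.grab_frame('wrist')
for r in bot.pinpoint(p,'block0')[:4]:
    w=at_d(p,r['at'],True)
    u,v=map(int,r['at']);z=[at_d(p,(a,b),True)[2] for a in range(u-8,u+9,3) for b in range(v-5,v+6,3)]
    print(np.round(r['at'],1),round(r['conf'],2),np.round(w2c(w),4),'z med',np.median(z).round(4))
z=[at_d(p,(a,b),True)[2] for a in range(225,245,4) for b in range(150,240,8)];print('tray z',np.round(np.median(z),4),np.round(at_d(p,(235,200),True),3))
print(seg(p,'block3',.014,True),seg(p,'block2',.014,True))
print(seg(p,'block0',.06,True))
steps([((.4745,.3047,.25),1.53)])
E
```

```text
{'clock': 36.5667, 'position': [0.5611, 0.0206, 0.2494], 'tool_rot': [3.1392, -0.0005, 1.5278], 'force': [0.7102, 1.2093, -0.7359], 'grip_width': 0.0594, 'qpos': [-0.4673, 0.4064, 0.4457, 1.7433, -0.2, 1.0342, 0.006]}
[308.7 257.5] 0.94 [-0.0176 -0.0702] z med 0.06
[236.3 210.3] 0.23 [-0.096   0.0047] z med 0.1032
tray z 0.0602 [0.518 0.014 0.106]
[(0.4411, 0.1794, 1.527, 25.5, 23.8)] []
[(0.5934, -0.0769, -0.055, 29.9, 39.8), (0.4817, 0.1679, -0.116, 22.8, 26.8)]
[275.4 -94.8  -0.9] yaw 0.007
```

Yellow's top is at 60.0 mm, flush with the tray (60.2). On to the blue block.

Call:
move_arm(moves="35 -12 0 0; 70 -24 0 0; 105 -36 0 0; 140 -48 0 0; 175 -60 0 0; 210 -72 0 0; 245 -84 0 0; 270 -94 0 0; 270 -94 0 0; 270 -94 0 0")

```text
clock: 37.5
position: [0.4774, 0.2951, 0.248]
tool_rot: [-3.141, 0.0, 1.533]
force: [-0.4, -0.8, 0.0]
grip_width: 0.06
```

```bash
python3 - <<'E'
from h import *
o=st();p=bot.grab_frame('wrist');save(p,'w13.png',s=1.3)
for r in bot.pinpoint(p,'block3')[:5]:
    print(np.round(r['at'],1),round(r['conf'],2),at_z(p,r['at'],.007,True).round(4))
print('blue',seg(p,'block3',.014,True),'orange',seg(p,'block2',.014,True))
E
```

```text
{'clock': 37.5, 'position': [0.4774, 0.2951, 0.248], 'tool_rot': [-3.1413, 0.0001, 1.5326], 'force': [-0.3703, -0.7603, 0.0167], 'grip_width': 0.06, 'qpos': [-0.9349, 0.4003, 0.3764, 1.7407, -0.1677, 1.0325, -0.5374]}
[293.8  61. ] 0.84 [0.501  0.4345 0.007 ]
[365.   64.3] 0.74 [0.5899 0.4311 0.007 ]
[276.4 158.9] 0.61 [0.475  0.3124 0.007 ]
blue [(0.5509, 0.0528, -0.091, 24.3, 54.1), (0.4776, 0.0604, -0.101, 25.7, 26.5), (0.4723, 0.3135, 0.685, 40.6, 28.7)] orange []
```

View pics/w13.png

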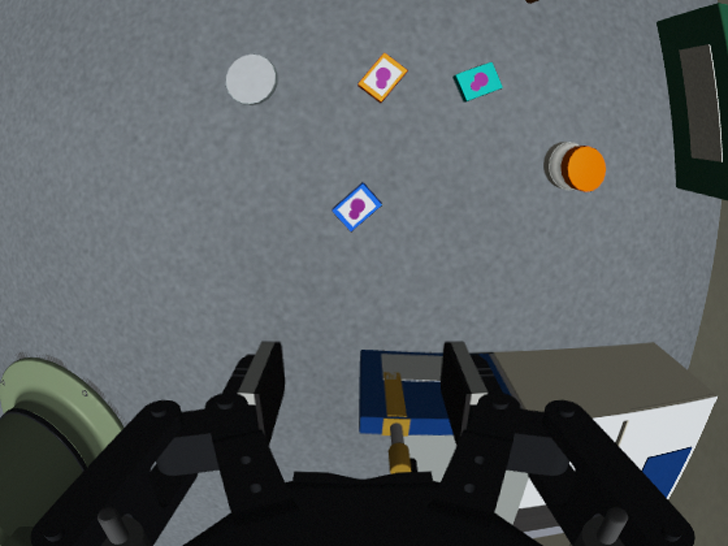

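Blue at (357,207), orange at (383,78); turquoise (478,82) is the look-alike and is left. Picking blue.

Call:
move_arm(moves="8 -3 0 -0.12; 16 -5 20 -0.24; 16 -5 50 -0.36; 16 -5 80 -0.48; 16 -5 110 -0.6; 16 -5 140 -0.72; 16 -5 170 -0.723; 16 -5 200 -0.723; 16 -5 220 -0.723; 16 -5 235 -0.723")

```text
clock: 38.43
position: [0.4738, 0.3079, 0.0115]
tool_rot: [-3.14, 0.001, 2.251]
force: [0.2, 0.6, -0.6]
grip_width: 0.0597
```

```bash
python3 - <<'E'
from h import *
o=st();p=bot.grab_frame('wrist')
s=seg(p,'block3',.014,True,near=o['position'][:2],rad=.05);print(s)
M=rot(o['tool_rot'])
if s: print(((np.array([s[0][0],s[0][1],0])-np.array(o['position']))@M*1000).round(1)[:2], 'yaw err',s[0][2]+np.pi/2-2.256)
steps([((.473,.312,-.0185),2.256)])
E
```

```text
{'clock': 38.4333, 'position': [0.4738, 0.3079, 0.0115], 'tool_rot': [-3.1397, 0.0005, 2.2506], 'force': [0.1636, 0.592, -0.6395], 'grip_width': 0.0597, 'qpos': [-0.7626, 0.7175, 0.1148, 1.8933, -0.1458, 0.5407, 0.1293]}
[(0.4718, 0.3133, 0.678, 39.8, 27.7)]
[5.5 1.8] yaw err -0.007203673205103289
[ 3.6  3.  28.1] yaw -0.005
```

Call:
move_arm(moves="5 2 4 0; 5 2 9 0; 5 2 14 0; 5 2 18 0; 5 2 21 0; 5 2 24 0; 5 2 26 0; 5 2 28 0; 5 2 30 0; 5 2 30 0")

```text
clock: 39.32
position: [0.472, 0.315, -0.0168]
tool_rot: [-3.141, -0.0, 2.253]
force: [-0.1, -0.1, 0.5]
grip_width: 0.0599
```

Call:
move_arm(moves="0 0 0 0; 0 0 0 0; 0 0 0 0; 0 0 0 0; 0 0 0 0; 0 0 0 0; 0 0 0 0; 0 0 0 0; 0 0 0 0; 0 0 0 0", grip=0.3, grip_force=45)

```text
clock: 40.15
position: [0.4721, 0.3151, -0.0161]
tool_rot: [3.141, 0.0, 2.253]
force: [-1.0, -2.1, 5.1]
grip_width: 0.0383
```

```bash
python3 - <<'E'
from h import *
o=st();hand_off('block3')
y=R.from_matrix(rot(o['tool_rot'])).as_euler('xyz')[2]
steps([(np.array(o['position'])+[0,0,.255],y),(c2w(-.0178,.0265,.235),1.529)])
E
```

```text
{'clock': 40.15, 'position': [0.4721, 0.3151, -0.0161], 'tool_rot': [3.1414, 0.0, 2.2527], 'force': [-0.9781, -2.1433, 5.059], 'grip_width': 0.0383, 'qpos': [-0.7661, 0.7666, 0.1037, 1.8915, -0.1529, 0.4909, 0.1257]}
hand block3 centre [ 0.  -0.5] size [27.1 38.1]
[  -0.    0. -255.] yaw 0.0
[-306.3  -87.4 -251.2] yaw 0.724
```

Call:
move_arm(moves="0 0 -12 0; 0 0 -45 0; 0 0 -85 0; 0 0 -125 0; 0 0 -165 0; 0 0 -205 0; -10 -3 -240 0.1; -35 -10 -250 0.2; -70 -20 -250 0.3; -107 -30 -250 0.4")

```text
clock: 41.03
position: [0.5164, 0.2129, 0.2356]
tool_rot: [3.139, -0.002, 1.85]
force: [0.7, 1.2, -0.9]
grip_width: 0.0385
```

Call:
move_arm(moves="-32 10 0 0.06; -64 20 0 0.12; -96 31 0 0.18; -128 41 0 0.24; -160 51 0 0.3; -180 57 0 0.32; -190 60 0 0.324; -190 60 0 0.324; -190 60 0 0.324; -190 60 0 0.324")

```text
clock: 41.87
position: [0.6261, 0.0489, 0.2337]
tool_rot: [-3.141, -0.001, 1.531]
force: [0.5, -0.2, -0.5]
grip_width: 0.0384
```

```bash
python3 - <<'E'
from h import *
o=st();print(w2c(o['position']));hand_off('block3',.0161)
steps([(c2w(-.0178,.0263,.235),1.529),(c2w(-.0178,.0263,.06),1.529)])
E
```

```text
{'clock': 41.8667, 'position': [0.6261, 0.0489, 0.2337], 'tool_rot': [-3.1413, -0.0009, 1.5308], 'force': [0.5142, -0.2089, -0.5468], 'grip_width': 0.0384, 'qpos': [-0.4425, 0.5353, 0.4115, 1.5804, -0.2351, 1.0752, -0.0099]}
[0.00986515 0.05434427]
hand block3 centre [-1.5 -0.4] size [27.  38.3]
[-28.  -27.8  -1.3] yaw 0.002
[-28.2 -27.7 173.7] yaw 0.002
```

Call:
move_arm(moves="-14 -14 0 0; -27 -28 10 0; -27 -28 45 0; -27 -28 80 0; -27 -28 115 0; -27 -28 145 0; -27 -28 165 0; -27 -28 175 0; -27 -28 180 0; -27 -28 180 0")

```text
clock: 42.75
position: [0.5975, 0.0221, 0.0535]
tool_rot: [-3.141, -0.0, 1.53]
force: [-0.1, 0.7, -0.3]
grip_width: 0.0384
```

```bash
python3 - <<'E'
from h import *
o=st();print(w2c(o['position']));hand_off('block3',.0161)
p=bot.grab_frame('wrist')
for r in bot.pinpoint(p,'recess0')[:4]:
    w=at_z(p,r['at'],.06,True);print(np.round(r['at'],1),round(r['conf'],2),np.round(w2c(w),4))
steps([(c2w(-.0178,.0268,.0385),1.529)])
E
```

```text
{'clock': 42.75, 'position': [0.5975, 0.0221, 0.0535], 'tool_rot': [-3.1412, -0.0001, 1.5296], 'force': [-0.1393, 0.6902, -0.2751], 'grip_width': 0.0384, 'qpos': [-0.352, 0.7101, 0.3181, 1.8014, -0.3294, 0.6827, 0.1108]}
[-0.01761048  0.02639482]
hand block3 centre [-1.5 -0.4] size [27.  38.3]
[288. 166.] 0.86 [-0.0129  0.0773]
[283.2 334.3] 0.83 [-0.0147 -0.0257]
[283.6 258.4] 0.71 [-0.0148  0.0272]
[ 0.7 -1.1 16.4] yaw 0.0
```

Call:
move_arm(moves="1 0 2 0; 1 0 4 0; 1 0 6 0; 1 0 8 0; 1 0 10 0; 1 0 12 0; 1 0 14 0; 1 0 15 0; 1 0 15 0; 1 0 15 0")

```text
clock: 43.73
position: [0.5977, 0.0226, 0.0385]
tool_rot: [3.142, -0.0, 1.529]
force: [1.5, 0.7, -0.5]
grip_width: 0.0383
```

Call:
move_arm(moves="0 0 0 0; 0 0 0 0; 0 0 0 0; 0 0 0 0; 0 0 -8 0; 0 0 -25 0; 0 0 -40 0; 0 0 -40 0; 0 0 -40 0; 0 0 -40 0", grip=0.62)

```text
clock: 44.57
position: [0.5975, 0.0227, 0.0785]
tool_rot: [-3.141, -0.0, 1.529]
force: [-0.3, -1.2, -0.6]
grip_width: 0.0531
```

Call:
move_arm(moves="0 0 0 0; 0 0 0 0; 0 0 0 0; 0 0 0 0; 0 0 0 0; 0 0 10 0; 0 0 22 0; 0 0 30 0; 0 0 34 0; 0 0 36 0", grip=0)

```text
clock: 45.4
position: [0.5971, 0.0223, 0.0412]
tool_rot: [-3.14, 0.0, 1.529]
force: [-0.2, 1.0, -0.2]
grip_width: 0.0003
```

Call:
move_arm(moves="0 0 1 0; 0 0 2 0; 0 0 3 0; 0 0 4 0; 0 0 5 0; 0 0 6 0; 0 0 6 0; 0 0 6 0; 0 0 6 0; 0 0 6 0")

```text
clock: 46.23
position: [0.5995, 0.0225, 0.0382]
tool_rot: [3.138, -0.001, 1.529]
force: [0.1, -0.2, 19.7]
grip_width: -0.0001
```

```bash
python3 - <<'E'
from h import *
o=st();print(w2c(o['position']))
steps([((.478,.387,.25),1.53)])
E
```

```text
{'clock': 46.2333, 'position': [0.5995, 0.0225, 0.0382], 'tool_rot': [3.1377, -0.0005, 1.5286], 'force': [0.0834, -0.1583, 19.6609], 'grip_width': -0.0001, 'qpos': [-0.3445, 0.7333, 0.3069, 1.8049, -0.3399, 0.6513, 0.1178]}
[-0.01567785  0.02683717]
[ 359.2 -135.9 -212.2] yaw -0.001
```

Call:
move_arm(moves="0 0 -15 0; 0 0 -40 0; 0 0 -80 0; 0 0 -80 0; 0 0 -120 0; 0 0 -160 0; 0 0 -200 0; 25 -8 -212 0; 60 -18 -212 0; 95 -28 -212 0", grip=0.7)

```text
clock: 47.07
position: [0.5739, 0.1192, 0.2499]
tool_rot: [3.139, -0.001, 1.527]
force: [-0.0, -0.0, -0.2]
grip_width: 0.0598
```

```bash
python3 - <<'E'
from h import *
o=st();p=bot.grab_frame('wrist')
for r in bot.pinpoint(p,'block0')[:4]:
    u,v=map(int,r['at']);z=[at_d(p,(a,b),True)[2] for a in range(u-8,u+9,3) for b in range(v-5,v+6,3)]
    print(np.round(r['at'],1),round(r['conf'],2),np.round(w2c(at_z(p,r['at'],.06,True)),4),'z med',np.median(z).round(4))
steps([((.495,.40,.25),1.53)])
E
```

```text
{'clock': 47.0667, 'position': [0.5739, 0.1192, 0.2499], 'tool_rot': [3.139, -0.0012, 1.5268], 'force': [-0.0123, -0.0066, -0.2251], 'grip_width': 0.0598, 'qpos': [-0.6021, 0.4457, 0.4204, 1.6781, -0.2039, 1.0583, -0.1622]}
[299.3 254.2] 0.98 [-0.0204  0.0332] z med 0.06
[300.5 324.8] 0.92 [-0.0159 -0.0738] z med 0.0599
[272.  -86.9  -0.7] yaw 0.006
```

Blue flush (z 60.0 mm). Now orange.

Call:
move_arm(moves="35 -11 0 0; 70 -22 0 0; 105 -33 0 0; 140 -45 0 0; 175 -56 0 0; 210 -67 0 0; 245 -78 0 0; 272 -87 0 0; 272 -87 0 0; 272 -87 0 0")

```text
clock: 48.0
position: [0.4973, 0.3956, 0.2481]
tool_rot: [-3.141, 0.0, 1.532]
force: [0.5, -0.9, -0.0]
grip_width: 0.0598
```

```bash
python3 - <<'E'
from h import *
o=st();p=bot.grab_frame('wrist');save(p,'w14.png',s=1.2)
for r in bot.pinpoint(p,'block2')[:4]:
    u,v=map(int,np.round(r['at']));print((u,v),round(r['conf'],2),at_z(p,r['at'],.007,True).round(4))
    h=cv2.cvtColor(p['frame'],cv2.COLOR_RGB2HSV)[v-25:v+26,u-25:u+26].reshape(-1,3);h=h[h[:,1]>110];print(len(h),np.median(h,0))
print('orange',seg(p,'block2',.014,True))
HSV['block2']=(5,26);print('orange',seg(p,'block2',.014,True))
E
```

```text
{'clock': 48.0, 'position': [0.4973, 0.3956, 0.2481], 'tool_rot': [-3.1412, 0.0, 1.5318], 'force': [0.5451, -0.9131, -0.0055], 'grip_width': 0.0598, 'qpos': [-1.0059, 0.5286, 0.3692, 1.5406, -0.2048, 1.111, -0.6305]}
(352, 140) 0.77 [0.5908 0.4343 0.007 ]
718 [ 88. 231. 181.]
(280, 142) 0.64 [0.4999 0.4347 0.007 ]
437 [ 19. 197. 200.]
orange [(0.4962, 0.4309, -0.694, 25.3, 28.5), (0.5053, 0.4417, -0.698, 27.1, 28.3)]
orange [(0.501, 0.4366, 0.867, 40.4, 28.3)]
```

Call:
move_arm(moves="13 1 0 -0.12; 26 2 0 -0.24; 39 2 25 -0.36; 39 2 60 -0.48; 39 2 95 -0.6; 39 2 130 -0.72; 39 2 165 -0.84; 39 2 195 -0.906; 39 2 220 -0.906; 39 2 235 -0.906")

```text
clock: 48.93
position: [0.5019, 0.4306, 0.0109]
tool_rot: [-3.139, 0.0, 2.433]
force: [0.5, 0.5, -0.1]
grip_width: 0.0598
```

```bash
sed -i "s/'block2':(5,17)/'block2':(5,26)/" h.py; python3 - <<'E'
from h import *
o=st();p=bot.grab_frame('wrist')
s=seg(p,'block2',.014,True,near=o['position'][:2],rad=.05);print(s)
M=rot(o['tool_rot'])
if s: print(((np.array([s[0][0],s[0][1],0])-np.array(o['position']))@M*1000).round(1)[:2], 'psi',s[0][2]+np.pi/2)
E
```

```text
{'clock': 48.9333, 'position': [0.5019, 0.4306, 0.0109], 'tool_rot': [-3.1389, 0.0001, 2.4329], 'force': [0.5482, 0.4794, -0.1083], 'grip_width': 0.0598, 'qpos': [-0.8517, 0.8243, 0.0832, 1.6211, -0.0941, 0.7028, 0.1391]}
[(0.499, 0.438, 0.861, 39.8, 31.1)]
[7.  3.8] psi 2.4317963267948963
```

Call:
move_arm(moves="5 3 4 0; 5 3 9 0; 5 3 14 0; 5 3 18 0; 5 3 21 0; 5 3 24 0; 5 3 26 0; 5 3 28 0; 5 3 30 0; 5 3 30 0")

```text
clock: 49.82
position: [0.4999, 0.4383, -0.0168]
tool_rot: [-3.141, 0.0, 2.435]
force: [-0.3, -0.1, -0.3]
grip_width: 0.06
```

Call:
move_arm(moves="0 0 0 0; 0 0 0 0; 0 0 0 0; 0 0 0 0; 0 0 0 0; 0 0 0 0; 0 0 0 0; 0 0 0 0; 0 0 0 0; 0 0 0 0", grip=0.3, grip_force=45)

```text
clock: 50.65
position: [0.5002, 0.4385, -0.0161]
tool_rot: [3.141, 0.0, 2.435]
force: [-1.5, -1.2, 4.9]
grip_width: 0.0385
```

```bash
python3 - <<'E'
from h import *
o=st();hand_off('block2',-o['position'][2])
steps([(c2w(-.0175,.0768,.235),1.529)])
E
```

```text
{'clock': 50.65, 'position': [0.5002, 0.4385, -0.0161], 'tool_rot': [3.1412, 0.0001, 2.4347], 'force': [-1.5168, -1.1985, 4.9282], 'grip_width': 0.0385, 'qpos': [-0.8586, 0.8671, 0.0785, 1.6158, -0.0973, 0.6621, 0.133]}
hand block2 centre [-1.5 -0.8] size [27.2 39.3]
[-313.5 -213.6 -251.2] yaw 0.906
```

Call:
move_arm(moves="0 0 -12 0; 0 0 -45 0; 0 0 -85 0; 0 0 -125 0; 0 0 -165 0; 0 0 -205 0; -10 -7 -240 0.1; -35 -24 -250 0.2; -65 -44 -250 0.3; -95 -65 -250 0.4")

```text
clock: 51.53
position: [0.5302, 0.3266, 0.2354]
tool_rot: [3.139, -0.001, 2.031]
force: [1.0, 1.0, -1.1]
grip_width: 0.0387
```

```bash
python3 - <<'E'
from h import *
o=st();steps([(c2w(-.0175,.0768,.235),1.529)])
E
```

```text
{'clock': 51.5333, 'position': [0.5302, 0.3266, 0.2354], 'tool_rot': [3.1392, -0.0009, 2.031], 'force': [1.0291, 1.0349, -1.077], 'grip_width': 0.0387, 'qpos': [-0.807, 0.5023, 0.2375, 1.5897, -0.1307, 1.0627, -0.0742]}
[-258.6  -50.6    0. ] yaw 0.502
```

Call:
move_arm(moves="-33 -6 0 0.06; -66 -13 0 0.12; -100 -19 0 0.18; -133 -26 0 0.25; -166 -32 0 0.31; -200 -39 0 0.37; -230 -45 0 0.44; -250 -49 0 0.5; -258 -50 0 0.502; -258 -50 0 0.502")

```text
clock: 52.37
position: [0.6011, 0.0728, 0.2339]
tool_rot: [3.141, 0.0, 1.531]
force: [-0.4, 0.6, -0.6]
grip_width: 0.0385
```

```bash
python3 - <<'E'
from h import *
o=st();print(w2c(o['position']));hand_off('block2',.0161)
steps([(c2w(-.0170,.0775,.055),1.529)])
E
```

```text
{'clock': 52.3667, 'position': [0.6011, 0.0728, 0.2339], 'tool_rot': [3.1411, 0.0002, 1.531], 'force': [-0.3919, 0.6402, -0.645], 'grip_width': 0.0385, 'qpos': [-0.4908, 0.494, 0.3984, 1.6428, -0.2137, 1.0476, -0.0677]}
[-0.01614445  0.07717352]
hand block2 centre [-2.2 -0.2] size [27.6 38.8]
[ -1.7  -0.4 178.7] yaw 0.005
```

Call:
move_arm(moves="1 -1 10 0; 1 -1 45 0; 1 -1 80 0; 1 -1 115 0; 1 -1 145 0; 1 -1 165 0; 1 -1 175 0; 1 -1 179 0; 1 -1 179 0; 1 -1 179 0")

```text
clock: 53.25
position: [0.6003, 0.0758, 0.0554]
tool_rot: [3.14, -0.0, 1.533]
force: [-0.0, -0.5, -0.1]
grip_width: 0.0386
```

```bash
python3 - <<'E'
from h import *
o=st();print(w2c(o['position']));hand_off('block2',.0161)
p=bot.grab_frame('wrist')
for r in bot.pinpoint(p,'recess0')[:4]:
    w=at_z(p,r['at'],.06,True);print(np.round(r['at'],1),round(r['conf'],2),np.round(w2c(w),4))
steps([(c2w(-.0170,.0785,.0385),1.529)])
E
```

```text
{'clock': 53.25, 'position': [0.6003, 0.0758, 0.0554], 'tool_rot': [3.1404, -0.0004, 1.5335], 'force': [-0.0252, -0.5334, -0.0547], 'grip_width': 0.0386, 'qpos': [-0.4285, 0.7125, 0.3036, 1.7819, -0.3111, 0.693, 0.0093]}
[-0.01710862  0.08019593]
hand block2 centre [-2.  -0.4] size [27.2 39.3]
[287.1 264.9] 0.65 [-0.0126  0.0763]
[-1.5 -0.1 17.2] yaw 0.004
```

Call:
move_arm(moves="-1.5 0 2 0.004; -1.5 0 4 0.004; -1.5 0 6 0.004; -1.5 0 8 0.004; -1.5 0 10 0.004; -1.5 0 12 0.004; -1.5 0 14 0.004; -1.5 0 16 0.004; -1.5 0 17 0.004; -1.5 0 17 0.004")

```text
clock: 54.23
position: [0.602, 0.0743, 0.0397]
tool_rot: [3.137, -0.002, 1.529]
force: [-0.6, 2.0, 34.2]
grip_width: 0.0383
```

```bash
python3 - <<'E'
from h import *
o=st();print(w2c(o['position']));hand_off('block2',.0161)
E
```

```text
{'clock': 54.2333, 'position': [0.602, 0.0743, 0.0397], 'tool_rot': [3.1369, -0.0017, 1.5286], 'force': [-0.5542, 2.0119, 34.1898], 'grip_width': 0.0383, 'qpos': [-0.4178, 0.7359, 0.2929, 1.7862, -0.3219, 0.6614, 0.0163]}
[-0.01527025  0.07872081]
hand block2 centre [-3.3 -0.5] size [29.5 39.4]
```

```bash
python3 - <<'E'
from h import *
p=bot.grab_frame('wrist');save(p,'w15.png',crop=(180,180,380,340),s=3.2)
for v in range(236,300,6): print(v,[(w2c(at_d(p,(u,v),True))*1000).round(0).tolist()+[round(at_d(p,(u,v),True)[2]*1000,1)] for u in (245,279,312)])
E
```

```text
236 [[-32.0, 99.0, np.float64(60.1)], [-16.0, 99.0, np.float64(60.6)], [0.0, 98.0, np.float64(58.8)]]
242 [[-33.0, 89.0, np.float64(45.7)], [-15.0, 89.0, np.float64(45.8)], [2.0, 89.0, np.float64(45.1)]]
248 [[-34.0, 86.0, np.float64(45.5)], [-15.0, 86.0, np.float64(46.4)], [2.0, 86.0, np.float64(46.6)]]
254 [[-32.0, 90.0, np.float64(62.1)], [-16.0, 90.0, np.float64(62.4)], [0.0, 90.0, np.float64(61.9)]]
260 [[-31.0, 90.0, np.float64(68.5)], [-16.0, 90.0, np.float64(67.8)], [-0.0, 90.0, np.float64(69.0)]]
266 [[-31.0, 89.0, np.float64(73.1)], [-16.0, 89.0, np.float64(72.6)], [-0.0, 88.0, np.float64(70.2)]]
272 [[-31.0, 86.0, np.float64(72.7)], [-16.0, 85.0, np.float64(70.8)], [-0.0, 85.0, np.float64(70.4)]]
278 [[-31.0, 83.0, np.float64(72.9)], [-16.0, 82.0, np.float64(71.5)], [-0.0, 81.0, np.float64(70.1)]]
284 [[-31.0, 80.0, np.float64(73.1)], [-16.0, 79.0, np.float64(71.5)], [0.0, 78.0, np.float64(69.9)]]
290 [[-32.0, 76.0, np.float64(71.8)], [-16.0, 75.0, np.float64(70.9)], [0.0, 75.0, np.float64(70.3)]]
296 [[-32.0, 73.0, np.float64(72.6)], [-16.0, 73.0, np.float64(72.3)], [1.0, 71.0, np.float64(69.4)]]
```

View pics/w15.png

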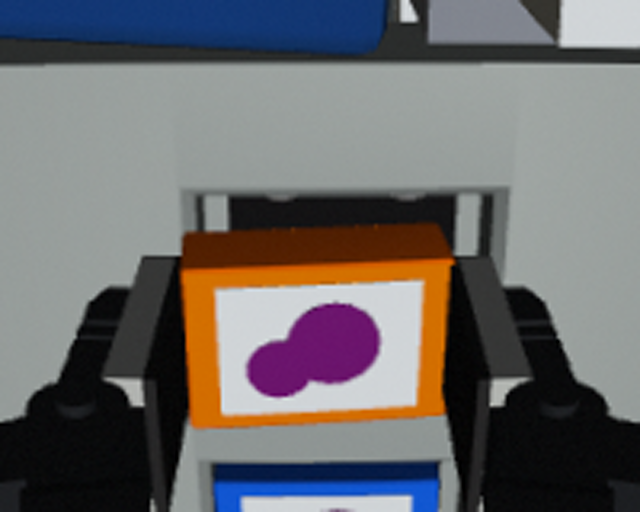

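Orange is resting on the near rim: its left edge is at column 183 = rim, gap on the right (450 vs 508). Needs ~4.5 mm more +x.

Call:
move_arm(moves="0 0 -4 0; 0 0 -8 0; 0 1.5 -8 0; 0 3 -8 0; 0 4.5 -8 0; 0 4.5 -8 0; 0 4.5 -5 0; 0 4.5 -3 0; 0 4.5 -1 0; 0 4.5 0 0")

```text
clock: 55.17
position: [0.604, 0.0736, 0.0371]
tool_rot: [-3.141, 0.0, 1.529]
force: [-0.5, 1.3, 4.8]
grip_width: 0.0384
```

```bash
python3 - <<'E'
from h import *
o=st();print(w2c(o['position']));hand_off('block2',.0161)
p=bot.grab_frame('wrist')
for v in (272,284,292): print(v,[(w2c(at_d(p,(u,v),True))*1000).round(0).tolist()+[round(float(at_d(p,(u,v),True)[2]*1000),1)] for u in (245,279,312)])
E
```

```text
{'clock': 55.1667, 'position': [0.604, 0.0736, 0.0371], 'tool_rot': [-3.1411, 0.0001, 1.5289], 'force': [-0.4925, 1.2597, 4.7938], 'grip_width': 0.0384, 'qpos': [-0.4152, 0.7446, 0.2927, 1.7767, -0.3213, 0.6678, 0.0166]}
[-0.01326945  0.07812766]
hand block2 centre [-3.3 -0.5] size [29.6 39.4]
272 [[-29.0, 85.0, 69.3], [-13.0, 84.0, 68.2], [2.0, 84.0, 67.4]]
284 [[-29.0, 79.0, 70.5], [-13.0, 79.0, 69.4], [2.0, 77.0, 66.4]]
292 [[-30.0, 74.0, 69.8], [-13.0, 74.0, 69.2], [3.0, 73.0, 66.9]]
```

Call:
move_arm(moves="0 0 0 0; 0 0 0 0; 0 0 0 0; 0 0 0 0; 0 0 -8 0; 0 0 -25 0; 0 0 -40 0; 0 0 -40 0; 0 0 -40 0; 0 0 -40 0", grip=0.62)

```text
clock: 56.1
position: [0.6041, 0.0736, 0.0775]
tool_rot: [-3.141, -0.0, 1.529]
force: [-0.0, 0.5, 0.2]
grip_width: 0.0531
```

```bash
python3 - <<'E'
from h import *
o=st();p=bot.grab_frame('wrist');save(p,'w16.png',crop=(160,100,400,340),s=2.5)
print(seg(p,'block2',.067,True))
u,v=map(int,bot.pinpoint(p,'block2')[0]['at']);print(u,v)
for b in (v-8,v,v+8): print([(w2c(at_d(p,(a,b),True))*1000).round(0).tolist()+[round(float(at_d(p,(a,b),True)[2]*1000),1)] for a in (u-20,u-10,u,u+10,u+20)])
E
```

```text
{'clock': 56.1, 'position': [0.6041, 0.0736, 0.0775], 'tool_rot': [-3.1415, -0.0001, 1.5288], 'force': [-0.027, 0.467, 0.1828], 'grip_width': 0.0531, 'qpos': [-0.4338, 0.6865, 0.32, 1.762, -0.2999, 0.7413, -0.0007]}
[(0.6038, 0.0776, -0.059, 29.6, 39.6), (0.4284, 0.1541, -0.096, 31.0, 36.4)]
278 304
[[-27.0, 40.0, 60.3], [-21.0, 40.0, 59.4], [-14.0, 40.0, 60.0], [-7.0, 40.0, 59.7], [-1.0, 40.0, 59.4]]
[[-27.0, 33.0, 59.2], [-21.0, 33.0, 59.5], [-14.0, 33.0, 59.4], [-7.0, 33.0, 58.8], [-1.0, 33.0, 58.8]]
[[-28.0, 27.0, 59.9], [-21.0, 27.0, 59.5], [-14.0, 27.0, 60.0], [-7.0, 27.0, 59.8], [-0.0, 26.0, 59.4]]
```

View pics/w16.png

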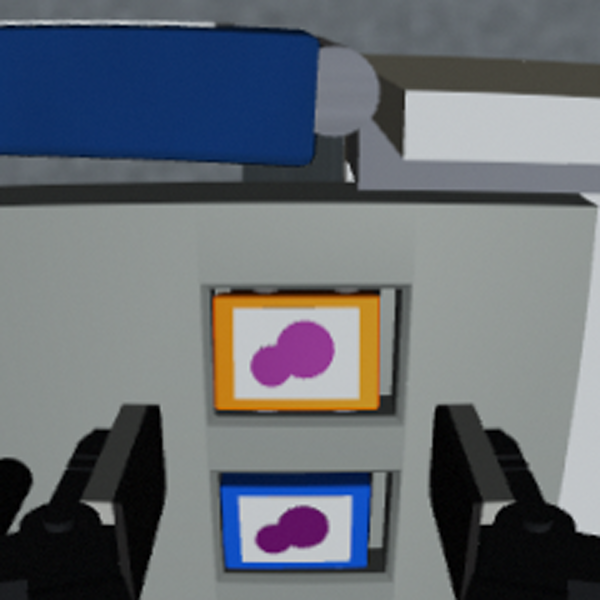

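Orange lies in recess 3 (centre (296,350)); blue is in recess 2. Now press orange, moving slightly in +x and +y to its middle.

Call:
move_arm(moves="2 0 0 0; 2 0 0 0; 2 0 0 0; 2 0 0 0; 2 0 0 0; 2 0 10 0; 2 0 22 0; 2 0 29 0; 2 0 33 0; 2 0 35 0", grip=0)

```text
clock: 57.03
position: [0.6038, 0.0753, 0.0413]
tool_rot: [-3.14, 0.001, 1.529]
force: [-0.4, 0.7, 0.0]
grip_width: 0.0001
```

Call:
move_arm(moves="0 0 1 0; 0 0 2 0; 0 0 3 0; 0 0 4 0; 0 0 5 0; 0 0 6 0; 0 0 6 0; 0 0 6 0; 0 0 6 0; 0 0 6 0")

```text
clock: 57.87
position: [0.606, 0.0755, 0.0382]
tool_rot: [3.138, -0.001, 1.529]
force: [0.6, -1.2, 18.9]
grip_width: -0.0
```

Call:
move_arm(moves="0 0 -10 0; 0 0 -30 0; 0 0 -70 0; -20 -10 -110 0; -50 -25 -150 0; -80 -35 -190 0; -110 -40 -200 0; -130 -40 -200 0; -130 -40 -200 0; -130 -40 -200 0", grip=0.5)

```text
clock: 58.7
position: [0.5588, -0.0541, 0.2375]
tool_rot: [3.14, -0.0, 1.526]
force: [0.7, 0.2, 0.6]
grip_width: 0.0429
```

```bash
python3 - <<'E'
from h import *
o=st();p=bot.grab_frame('wrist')
for r in bot.pinpoint(p,'block0')[:5]:
    u,v=map(int,r['at']);z=[at_d(p,(a,b),True)[2] for a in range(u-12,u+13,3) for b in range(v-7,v+8,3)]
    print((u,v),round(r['conf'],2),np.round(w2c(at_z(p,r['at'],.06,True)),4),'z med',np.median(z).round(4),np.percentile(z,[10,90]).round(4))
for r in bot.pinpoint(p,'tray_handle')[:2]: print(np.round(r['at'],1),round(r['conf'],2),w2c(at_z(p,r['at'],.1,True)).round(4))
steps([(c2w(-.0995,0,.06),1.529)])
E
```

```text
{'clock': 58.7, 'position': [0.5588, -0.0541, 0.2375], 'tool_rot': [3.1401, -0.0003, 1.526], 'force': [0.6654, 0.2135, 0.6189], 'grip_width': 0.0429, 'qpos': [-0.3185, 0.4171, 0.425, 1.7567, -0.1991, 1.0087, 0.1359]}
(316, 110) 0.96 [-0.0133  0.0271] z med 0.0596 [0.0589 0.0607]
(311, 204) 0.84 [-0.0168 -0.0744] z med 0.0599 [0.0591 0.0606]
(316, 63) 0.84 [-0.0137  0.0768] z med 0.06 [0.0589 0.0613]
(314, 203) 0.49 [-0.0135 -0.0739] z med 0.0599 [0.0591 0.0608]
[239.9 139.8] 0.89 [-0.0889  0.    ]
[ 48.8 -46.1 176.2] yaw 0.001
```

All three tops are at 59.6–60.0 mm, so they're flush. The tray crept a few mm inwards during pressing. Grip its handle and slide it home.

Call:
move_arm(moves="25 -20 10 0; 49 -39 30 0; 49 -39 65 0; 49 -39 100 0; 49 -39 130 0; 49 -39 155 0; 49 -39 170 0; 49 -39 178 0; 49 -39 182 0; 49 -39 182 0")

```text
clock: 59.68
position: [0.5218, -0.0016, 0.0541]
tool_rot: [-3.141, 0.0, 1.529]
force: [-0.1, 0.0, 0.5]
grip_width: 0.0429
```

Call:
move_arm(moves="0 0 0 0; 0 0 0 0; 0 0 0 0; 0 0 0 0; 0 0 0 0; 0 0 0 0; 0 0 0 0; 0 0 0 0; 0 0 0 0; 0 0 0 0", grip=0, grip_force=30)

```text
clock: 60.52
position: [0.5227, -0.0018, 0.0555]
tool_rot: [3.14, -0.001, 1.529]
force: [0.0, 0.8, 6.8]
grip_width: 0.0111
```

```bash
python3 - <<'E'
from h import *
o=st();print(w2c(o['position']))
P=np.array(o['position']);e=np.array([.6635,-.0074])-P[:2];print(np.hypot(*e))
steps([((.6635,-.0074,P[2]),1.529)])
E
```

```text
{'clock': 60.5167, 'position': [0.5227, -0.0018, 0.0555], 'tool_rot': [3.1399, -0.0005, 1.5288], 'force': [0.0208, 0.7541, 6.8106], 'grip_width': 0.0111, 'qpos': [-0.3255, 0.6145, 0.2955, 2.0011, -0.318, 0.568, 0.1467]}
[-0.09138084 -0.00067771]
0.14093841387733508
[  0.4 140.9   0.2] yaw -0.0
```

Call:
move_arm(moves="0 8 0 0; 0 24 0 0; 0 42 0 0; 0 60 0 0; 0 78 0 0; 0 96 0 0; 0 112 0 0; 0 126 0 0; 0 135 0 0; 0 139 0 0")

```text
clock: 61.35
position: [0.6625, -0.0077, 0.0555]
tool_rot: [3.14, -0.0, 1.529]
force: [-2.5, 1.9, 9.0]
grip_width: 0.011
```

Call:
move_arm(moves="0 1 0 0; 0 2 0 0; 0 3 0 0; 0 3 0 0; 0 3 0 0; 0 3 0 0; 0 3 0 0; 0 3 0 0; 0 3 0 0; 0 3 0 0")

```text
clock: 62.18
position: [0.6645, -0.0078, 0.0555]
tool_rot: [3.14, -0.0, 1.529]
force: [0.3, 0.8, 7.0]
grip_width: 0.0109
```

Call:
move_arm(moves="0 0.5 0 0; 0 1 0 0; 0 1.5 0 0; 0 2 0 0; 0 2 0 0; 0 2 0 0; 0 2 0 0; 0 2 0 0; 0 2 0 0; 0 2 0 0")

```text
clock: 63.02
position: [0.6646, -0.0078, 0.0554]
tool_rot: [-3.139, -0.001, 1.529]
force: [-13.9, 2.7, 16.2]
grip_width: 0.0106
```

Stop reached (−14 N, no movement). Ease off, release, rise, move clear and check.

Call:
move_arm(moves="0 -2 0 0; 0 -2 0 0; 0 -2 0 0; 0 -2 0 0; 0 -2 0 0; 0 -2 0 0; 0 -2 0 0; 0 -2 0 0; 0 -2 0 0; 0 -2 0 0", grip=0.4)

```text
clock: 63.85
position: [0.6638, -0.008, 0.0545]
tool_rot: [-3.142, 0.0, 1.529]
force: [-0.3, -0.2, -0.1]
grip_width: 0.0342
```

Call:
move_arm(moves="0 0 -20 0; 0 0 -50 0; 0 0 -85 0; 0 0 -120 0; 0 0 -160 0; 0 -20 -200 0; 0 -55 -220 0; 0 -90 -220 0; 0 -120 -220 0; 0 -120 -220 0")

```text
clock: 64.68
position: [0.5396, -0.0031, 0.2753]
tool_rot: [-3.141, -0.002, 1.528]
force: [0.9, 1.2, 0.0]
grip_width: 0.0342
```

```bash
python3 - <<'E'
from h import *
o=st();p=bot.grab_frame('wrist');save(p,'w17.png',s=1.4)
for l,z in [('tray_handle',.1),('block0',.06),('right_leaf_handle',.128),('bolt_knob',.179),('right_leaf_hinge',.136),('left_leaf_hinge',.136)]:
    for r in bot.pinpoint(p,l)[:4 if l=='block0' else 1]:
        print(l,np.round(r['at'],1),round(r['conf'],2),w2c(at_z(p,r['at'],z,True)).round(4),at_d(p,r['at'],True).round(3))
p=bot.grab_frame('top')
for l in ('jar','dish','mailer','mouse','pot'): print(l,[ (np.round(r['at'],0).tolist(),round(r['conf'],2)) for r in bot.pinpoint(p,l)[:1]])
E
```

```text
{'clock': 64.6833, 'position': [0.5396, -0.0031, 0.2753], 'tool_rot': [-3.1408, -0.0015, 1.5282], 'force': [0.8571, 1.187, 0.0103], 'grip_width': 0.0342, 'qpos': [-0.4244, 0.3392, 0.4236, 1.76, -0.1578, 1.0763, 0.0106]}
tray_handle [389.9 184.1] 0.68 [0.049  0.0002] [ 0.661 -0.006  0.106]
block0 [436.3 154.5] 0.88 [0.1251 0.0312] [0.74  0.021 0.061]
block0 [428.2 229.7] 0.79 [ 0.1266 -0.0705] [ 0.738 -0.081  0.06 ]
block0 [434.5 119.3] 0.63 [0.119  0.0757] [0.735 0.066 0.062]
block0 [440.6 158. ] 0.24 [0.132 0.027] [0.747 0.017 0.061]
right_leaf_handle [245.1 342.3] 0.75 [-0.1165 -0.1927] [ 0.49  -0.192  0.129]
bolt_knob [219.5  21.7] 0.56 [-0.1215  0.1518] [0.501 0.149 0.189]
left_leaf_hinge [350.5  42.6] 0.57 [-0.0081  0.144 ] [0.612 0.139 0.134]
jar [([164.0, 174.0], 0.69)]
dish [([131.0, 279.0], 0.56)]
mailer []
mouse [([434.0, 292.0], 0.74)]
pot [([216.0, 228.0], 0.72)]
```

View pics/w17.png

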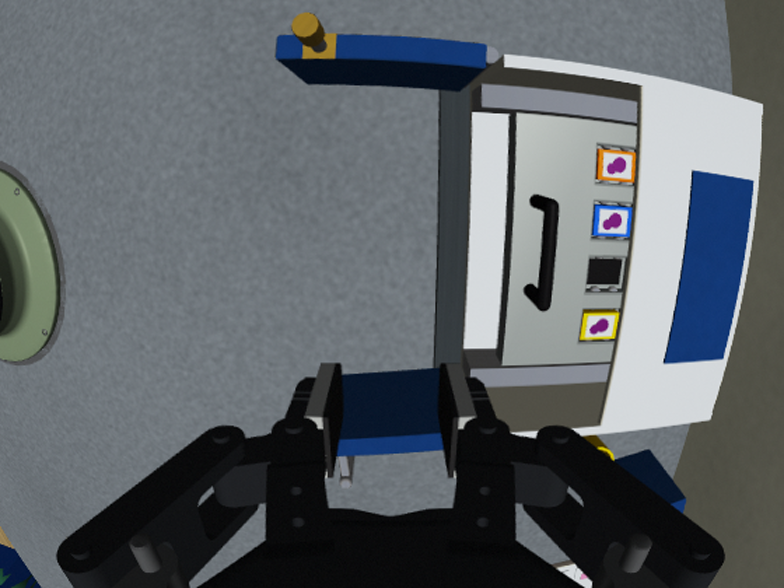

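Tray home; orange, blue and yellow are flush; both leaves stand open at about 1.61 and 1.63 rad with the bolt up. The gripper is clear, so I'm handing in.

```bash
python3 -c "
from workcell import bot
print(bot.job_done())"
```

```text
the job is handed in; nothing more can be done
None
```

The job is handed in. I lifted the flush bolt with the left leaf still shut, opened both leaves and pulled the tray out to its stop. Then I pressed yellow into recess 0, blue into recess 2 and orange into recess 3. The tray is slid home again. No green block was in view in any picture, so recess 1 is empty, and I left the turquoise look-alike where it was.

**Last checks:**
- **Blocks:** after pressing, their tops measured 59.6–60.0 mm against about 60 mm for the tray top.
- **Tray:** it pushed against its stop with about 14 N and did not move; the handle now reads 49 mm behind the front opening (nominal 50).
- **Leaves:** they stand at about 1.61 rad (right) and 1.63 rad (left), with the bolt still up and the gripper clear.

**What went wrong or disagreed:**
- **Fingertips:** they sit about 24 mm above the reported tool point, so my first grip on the knob missed and I worked with that offset from then on.
- **Orange block:** it first caught on the recess rim at about 34 N on the wrist and had to be reseated.
- **Yellow block:** setting it down put about 50 N on the wrist; I took the contact to be the fingertips on the tray top.
- **Tray:** it crept in about 8 mm while I was placing and pressing blocks, so it was not fully out for all of the presses.
- **Other things on the bench:** the jar, dish and mouse read about where they were at the start. The network missed the mailer and misplaced the pot in the last top picture, so those two were not confirmed. The arm never went near either.

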